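Close two loaf tins with their own sliding lids

ROBOT

A 6-joint arm with a two-finger parallel gripper is mounted at the origin on a cart in front of the work surface, level with it; the furniture and walls round the work are solid. World frame = base frame: x ahead of the robot, y to its left, z up, the work surface at z = 0. Lengths are in m, angles in rad, forces in N, time in s.
With the tool pointing down it reaches from about 0.425 to 0.95 m from the base axis. Payload 3.5 kg.
Tool frame: the origin (TCP) lies at the very end of the fingers, on their centre line; the grasp point (between the pads) lies 19 mm behind it; z points along the fingers, y is the line along which they close (so a half turn about z gives the same grasp; the last joint's range is limited). The gripper opens to 85 mm and grips with 20 to 120 N. Pads are 22 mm wide; open, the fingers measure 114 mm over their backs; the gripper's body (76 mm by 85 mm) begins 54 mm behind the grasp point. The pads swing forward as they close: fully open they stand 13 mm farther back than shut.
Start: joints at [1, 0.286, 1.577, -0, 1.279, -0.15], TCP at [0.276, 0.616, 0.231] pointing down, gripper open.
Joint ranges: [-2.77, 2.77], [-0.9, 2.22], [0.21, 2.48], [-1.53, 4.67], [0.24, 2.81], [-2.84, 2.84]. Speed limits (rad/s): [2.79, 2.79, 3.14, 3.14, 3.14, 3.14].

INTERFACE

Orientations are given as a 3x3 rotation matrix whose columns are the frame's x, y, z axes.
In Python, from rig import * gives the robot as it stands.
- The arm moves only by the tool jog_arm, never from a script. Its argument "motion" is a list of rows, each an object with "fingers": the finger opening in cm, from 0 to 8.54; "translation": the shift along the tool's x, y, z in cm, a list of three; "angular": the turn, a rotation vector about the tool's x, y, z in degrees, a list of three. A call has 1 to 8 rows; each row is the pose to reach, as a shift and turn from the pose commanded when the call began, along the tool's axes at that moment; what a row does not reach only later rows make up. A row lasts 1/12 s, in which the tool goes at most 41.7 mm and 7.16 degrees, less where a joint would pass 70% of its speed; a pose out of reach is approached as far as the arm can. A call with a gripper value outside its range is refused whole. The fingers move at their own pace and stop on an object; the grip force is fixed at half the most. Time passes only in rows, so rows that repeat a pose let the fingers close. It gives the time, the measured TCP pose, the force, the opening and the grip force at its end, in the units of the state.
- get_obs(): the state, without advancing time (a new reading comes with each control period).
- camera(name): name is "side" or "top"; returns the picture (384x512x3 uint8, blue, green, red); there is no depth.
- camera_info(name): a dict with "mtx" (3x3 intrinsics, pixels), "camera_from_world" (4x4, takes a point from world to camera coordinates). Camera axes: x right, y down, z forward; pixel columns grow to the right and rows downward; lengths in m; the calibration is good to about 2 mm. A picture is of the moment at which its call begins. camera_info takes no time and is no camera call.
- finish_job(): hands the job in; it is judged then, once.
Trained networks look in the newest picture that a camera, given by its name, has taken for a name from the list of things; names that differ only in an ending like _2 or _b are one class to them, and where a whole thing is asked for, a point or a joint stands for the part that bears it (a point fixed in the world has none). Each returns a list of dicts, best first, with "confidence" (0 to 1); they miss things now and then, are a little off and sometimes report something else, mostly with a low value. They report only what shows in the picture. A call takes as long as a camera call.
- cut_out(thing, camera): "region" (384x512 bool, what is visible of it) and "position" ([column, row] in pixels, amid what is visible of it).
The state is a dict: "time_s": time; "q": joint angles; "joint_vel": joint speeds; "joint_torque": joint torques, N m; "position": TCP position; "tool_rot": TCP orientation; "force": force on the tool from outside, world axes, zero at the start; "ft_torque": the same for the moment, N m; "finger_gap": opening from 0.0 (shut) to 1.0 (fully open); "grasp_force": force on a finger pad.
Only numpy, scipy, OpenCV 4.12 (cv2) and the standard library are available. Lean on these libraries where they do the work, as an engineer would, in place of code of your own. Each camera call takes 0.05 s, during which the arm holds its last target. There are 200 camera calls.

TASK

The two loaf tins are washed and have to be closed for the next bake: turn the wide tin, which is still draining upside down, mouth up, and slide onto each tin the lid that fits it, fully home until its stop meets the tin's end. Leave both closed tins standing upright on the table and do not disturb the scraper, cup and timer round about.

Things in the scene. Friction and masses are not known exactly. Their poses are not given: they have to be found in the camera images.
- wide_tin: Short wide loaf tin, bare grey steel, open on one side: 112 mm long (x), 49 wide over the walls (y), 70 high (z, base to mouth), walls 2. Its flat end walls are plain, both ends alike; it can stand on either. Origin: centre of the base's outside, z towards the mouth. It starts upside down, mouth on the table (origin 70 mm above the table).
- narrow_tin: Long narrow loaf tin of the same make: 156 mm long (x), 33 wide over the walls (y), 52 high (z), walls 2; both ends alike. Origin: centre of the base's outside, z towards the mouth. It starts upright on the table.
- wide_lid: Sliding lid of the wide tin, grey sheet steel, lying right way up: 114 mm long (x), 66 wide (y), 11 high. Its long sides are folded into C-channels that hook under the tin's beads: it goes on only by sliding lengthways, from either end of the tin, +x edge first. The -x end is turned down, a 2 mm stop. Origin: under its middle (stop thickness not counted), at its foot; z up.
- narrow_lid: Sliding lid of the narrow tin, made the same way: 158 mm long (x) with its 2 mm stop at the -x end, 50 wide (y), 11 high. Origin: under its middle (stop not counted), at its foot; z up.
- wide_tin_rim (a point): Centre of the wide tin's mouth, level with the top of its beads, 70 mm from the base; axes as the tin. The beads are round rolled edges, 5 mm thick, along the outside of both long sides at the mouth: 59 mm wide over them.
- narrow_tin_rim (a point): Centre of the narrow tin's mouth, level with the top of its beads, 52 mm from the base; axes as the tin. 43 mm wide over the 5 mm beads.
- wide_lid_seat (a point): Middle of the underside of the wide lid's 2 mm plate, 9 mm above the lid's origin; it coincides with wide_tin_rim when the lid is home and its stop meets the tin's end wall. Channels inside: 62 mm wide, 7 mm high, lips 4 x 2 mm. The lips end 14 mm short of the +x edge; there only the sides flare out (to 71 mm over all): lay this mouth on the beads, then slide.
- narrow_lid_seat (a point): Middle of the underside of the narrow lid's 2 mm plate, 9 mm above the lid's origin; it coincides with narrow_tin_rim when the lid is home. Channels as the wide lid's, inside 46 mm wide; mouth flared to 55 mm over all.
- scraper: Bench scraper with dark wooden handle, 75 x 205 x 19 mm, lying behind the work; bystander. Origin at the centre of its underside.
- spice_cup: Pale green cup, 71 mm across, 41 mm high, standing at the left of the lids; bystander. Origin at the centre of its underside.
- twist_timer: White wind-up timer with a red knob, 67 mm across, 50 mm high, behind at the left of the work; bystander. Origin at the centre of its underside.

How it is judged:
By the outcome, as a careful person would: the job done as asked, in the order asked, and still so for the second after the job is handed in, with the robot touching nothing.
It also fails if it takes over 72 s, if anything falls off the work surface, if the arm or the gripper's body presses on something with over 40 N, if the wrist force passes 120 N, or if a joint passes its speed limit or range.

## Working session

There is one attempt and no reset: what is moved stays moved. The work goes in short steps, Python scripts to look and compute and a tool call to move; the robot and the scene stay as the last step left them, time stands still between calls to the robot, and variables do not carry over. Pictures are saved under pics/ and viewed, at most 10 in all, crops included, and the job is handed in when it is done.

Besides the shell and the picture viewer there is one more tool, called after "Request:" by a JSON object that holds its "fn" and its "kwargs". jog_arm: Moves the arm, as the interface text tells. Its arguments: {"type":"object","properties":{"motion":{"type":"array"}},"required":["motion"]}

```bash
ls; mkdir -p pics; python3 - <<'E'
from rig import *
import cv2, numpy as np
for c in ("top","side"):
    im=camera(c); cv2.imwrite(f"pics/{c}0.png",im)
    i=camera_info(c); print(c,np.round(i["mtx"],1).tolist(),np.round(i["camera_from_world"],3).tolist())
    for t in ["wide_tin","narrow_tin","wide_lid","narrow_lid","scraper","spice_cup","twist_timer"]:
        r=cut_out(t,c)
        print(t,[(round(d["confidence"],2),np.round(d["position"]).tolist(),int(d["region"].sum())) for d in r[:3]])
print(get_obs())
E
```

```text
pics
top [[458.9, 0.0, 267.7], [0.0, 458.9, 184.2], [0.0, 0.0, 1.0]] [[0.022, -1.0, -0.017, -0.125], [-0.983, -0.019, -0.185, 0.582], [0.184, 0.02, -0.983, 0.999], [0.0, 0.0, 0.0, 1.0]]
wide_tin [(0.93, [258.0, 166.0], 1460)]
narrow_tin [(0.78, [349.0, 244.0], 1382)]
wide_lid [(0.69, [366.0, 179.0], 1331), (0.18, [348.0, 244.0], 1343)]
narrow_lid [(0.83, [259.0, 231.0], 1497)]
scraper [(0.68, [310.0, 120.0], 1523)]
spice_cup [(0.66, [172.0, 254.0], 724), (0.49, [350.0, 244.0], 1408), (0.19, [370.0, 181.0], 1342)]
twist_timer [(0.93, [195.0, 127.0], 634), (0.7, [255.0, 231.0], 1409), (0.16, [308.0, 117.0], 1524)]
side [[411.6, 0.0, 255.8], [0.0, 411.6, 187.8], [0.0, 0.0, 1.0]] [[-1.0, 0.005, 0.022, 0.578], [-0.015, 0.573, -0.819, 0.15], [-0.016, -0.819, -0.573, 1.016], [0.0, 0.0, 0.0, 1.0]]
wide_tin [(0.84, [232.0, 202.0], 789)]
narrow_tin [(0.74, [301.0, 170.0], 613)]
wide_lid [(0.37, [327.0, 267.0], 766)]
narrow_lid [(0.88, [292.0, 223.0], 937)]
scraper [(0.8, [192.0, 192.0], 712), (0.67, [233.0, 205.0], 714)]
spice_cup [(0.95, [325.0, 265.0], 731)]
twist_timer [(0.7, [183.0, 255.0], 380)]
{'time_s': 0.8, 'q': array([ 1.00000482e+00,  2.86277003e-01,  1.57667812e+00, -1.72835749e-05,
        1.27861831e+00, -1.50019738e-01]), 'joint_vel': array([ 0.00075669,  0.00074706, -0.00112254,  0.00135321,  0.00015299,
       -0.00100375]), 'joint_torque': array([-7.47146532e-04, -4.05917573e+01, -2.92920506e+01, -9.42854354e-05,
        5.18644229e-04, -4.59988996e-06]), 'position': array([0.27569765, 0.61611927, 0.23135208]), 'tool_rot': array([[-9.12776004e-01,  4.08460483e-01,  2.43110730e-05],
       [ 4.08460483e-01,  9.12776004e-01,  7.22943245e-06],
       [-1.92376266e-05,  1.65289651e-05, -1.00000000e+00]]), 'force': array([ 0.25375162, -0.19451224, -0.26797266]), 'ft_torque': array([ 0.02550098,  0.00957625, -0.06170382]), 'grasp_force': 0.0, 'finger_gap': 1.0013246843834525}
```

```bash
python3 - <<'E'
import cv2, numpy as np
a=cv2.imread("pics/top0.png"); cv2.imwrite("pics/top0z.png",cv2.resize(a[90:290,140:405],None,fx=3,fy=3,interpolation=cv2.INTER_CUBIC)[:600,:800])
a=cv2.imread("pics/side0.png"); cv2.imwrite("pics/side0z.png",cv2.resize(a[120:310,130:390],None,fx=3,fy=3,interpolation=cv2.INTER_CUBIC)[:600,:800])
E
```

```text
(no output)
```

View pics/top0z.png

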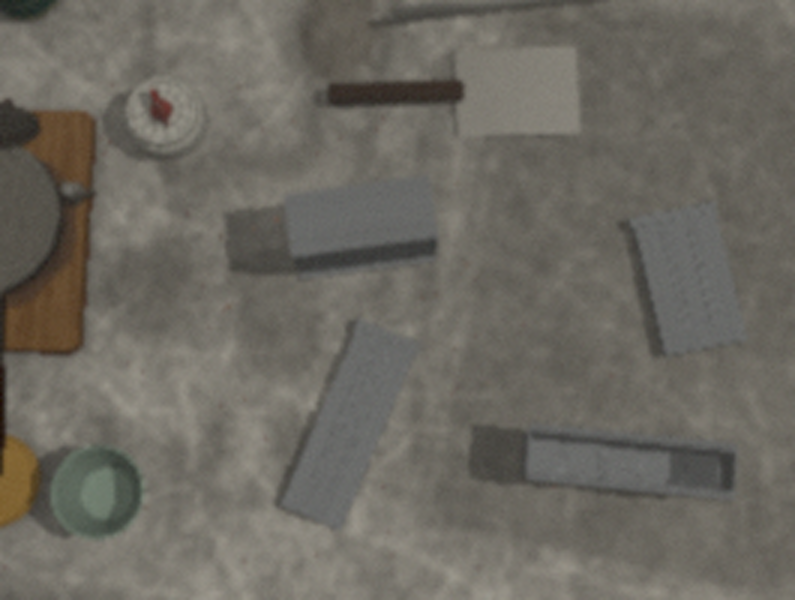

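View pics/side0z.png

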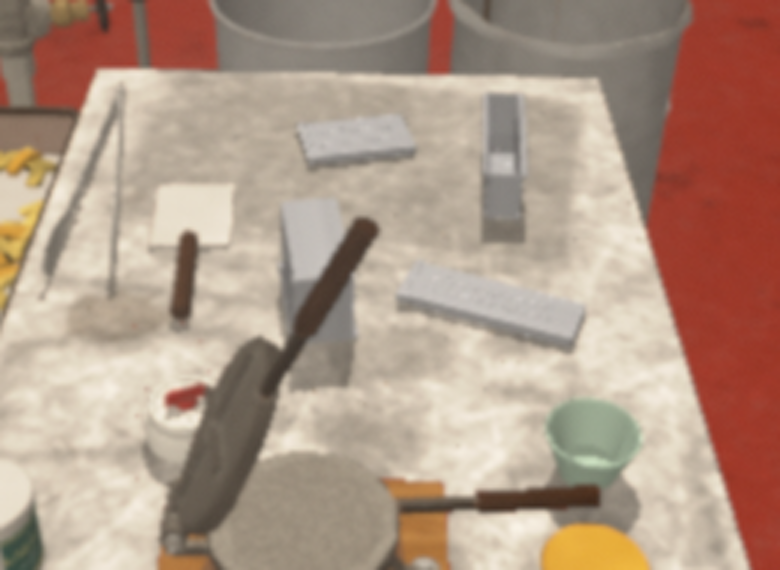

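```bash
cat > h.py <<'E'
from rig import *
import cv2, numpy as np
from scipy.optimize import minimize
def box(x0,x1,w,z0,z1,w1=None):
    w1=w if w1 is None else w1
    return np.array([[x,s*ww/2,z] for x,ww in((x0,w),(x1,w1)) for s in(-1,1) for z in(z0,z1)])/1000
M={"wide_tin":[box(-56,56,49,0,70),box(-56,56,59,65,70)],
 "narrow_tin":[box(-78,78,33,0,52),box(-78,78,43,47,52)],
 "wide_lid":[box(-59,43,66,0,11),box(43,57,66,2,11,71)],
 "narrow_lid":[box(-81,65,50,0,11),box(65,79,50,2,11,55)]}
def proj(P,c):
    i=camera_info(c);p=np.c_[P,np.ones(len(P))]@i["camera_from_world"].T[:,:3]
    p=p@i["mtx"].T;return p[:,:2]/p[:,2:]
def pose(x,y,yaw,z=0,flip=False):
    T=np.eye(4);c,s=np.cos(yaw),np.sin(yaw)
    R=np.array([[c,-s,0],[s,c,0],[0,0,1]])
    if flip:R=R@np.diag([1,-1,-1])
    T[:3,:3]=R;T[:3,3]=[x,y,z];return T
S=4
def sil(name,T,c):
    m=np.zeros((384*S,512*S),np.uint8)
    for b in M[name]:
        q=proj(b@T[:3,:3].T+T[:3,3],c)
        cv2.fillConvexPoly(m,cv2.convexHull(((q+.5)*S*16-8).round().astype(np.int32)),1,shift=4)
    return cv2.resize(m.astype(np.float32),(512,384),interpolation=cv2.INTER_AREA)
def fit(name,masks,x0,z=0,flip=False):
    def cost(p):
        t=0
        for c,m in masks.items():
            s=sil(name,pose(*p,z,flip),c);t+=np.abs(s-m).sum()/m.sum()
        return t
    r=minimize(cost,x0,method="Nelder-Mead",options=dict(initial_simplex=np.array(x0)+np.array([[0,0,0],[.012,0,0],[0,.012,0],[0,0,.12]]),xatol=1e-4,fatol=1e-5))
    return r.x,r.fun
def back(uv,c,z):
    i=camera_info(c);E=i["camera_from_world"];R,t=E[:3,:3],E[:3,3];o=-R.T@t
    d=R.T@np.linalg.inv(i["mtx"])@[*uv,1];return o+d*(z-o[2])/d[2]
E
cat > f0.py <<'E'
from h import *
for c in("top","side"): cv2.imwrite(f"pics/{c}1.png",camera(c))
for n,z,f in[("wide_tin",.07,True),("narrow_tin",0,False),("wide_lid",0,False),("narrow_lid",0,False)]:
    ms={}
    for c in("top","side"):
        r=cut_out(n,c)
        if r and r[0]["confidence"]>.5 : ms[c]=r[0]["region"].astype(np.float32)
    g=back(cut_out(n,"top")[0]["position"],"top",.03)
    for sel in ([k] for k in ms):
      mm={k:ms[k] for k in sel}
      res=[]
      for y in np.arange(0,2*np.pi if "lid" in n else np.pi,np.pi/4):
        p,v=fit(n,mm,[g[0],g[1],y],z,f);res.append((v,p))
      res.sort(key=lambda a:a[0])
      print(n,sel,[(round(v,3),np.round(p,4).tolist(),round(np.degrees(p[2])%360,1)) for v,p in res[:4]])
E
time python3 f0.py
```

```text
wide_tin ['top'] [(np.float64(0.033), [0.6337, -0.0937, 1.7133], np.float64(98.2)), (np.float64(0.034), [0.6337, -0.0937, 1.7139], np.float64(98.2)), (np.float64(0.034), [0.6337, -0.0937, -1.4283], np.float64(278.2)), (np.float64(0.034), [0.6337, -0.0938, 1.714], np.float64(98.2))]
wide_tin ['side'] [(np.float64(0.479), [0.6342, -0.1009, 1.7025], np.float64(97.5)), (np.float64(0.479), [0.6342, -0.1004, 1.7028], np.float64(97.6)), (np.float64(0.48), [0.6343, -0.1006, 1.7082], np.float64(97.9)), (np.float64(1.407), [0.6402, -0.1306, 0.091], np.float64(5.2))]Traceback (most recent call last):
  File "f0.py", line 8, in <module>
    g=back(cut_out(n,"top")[0]["position"],"top",.03)
           ~~~~~~~~~~~~~~~~^^^
IndexError: list index out of range

real	0m13.691s
user	0m10.971s
sys	0m4.278s
```

```bash
sed -i 's/^for c in.*png.*$/for c in("top","side"): camera(c)/; s/("wide_tin",.07,True),//' f0.py
sed -i 's/^    g=back.*$/    g={"narrow_tin":(.47,-.29),"wide_lid":(.6,-.33),"narrow_lid":(.49,-.1)}[n]/' f0.py; sed -i 's/res\[:4\]/res[:8:2]/' f0.py; time python3 f0.py
```

```text
narrow_tin ['top'] [(np.float64(0.05), [0.4525, -0.2998, 1.4903], np.float64(85.4)), (np.float64(0.05), [0.4526, -0.2999, 1.4916], np.float64(85.5))]
narrow_tin ['side'] [(np.float64(0.069), [0.4531, -0.305, 1.4777], np.float64(84.7)), (np.float64(0.07), [0.4529, -0.305, 1.4829], np.float64(85.0))]
wide_lid ['top'] [(np.float64(0.062), [0.6004, -0.3545, 3.3678], np.float64(193.0)), (np.float64(0.063), [0.5999, -0.3545, 3.3673], np.float64(192.9)), (np.float64(0.065), [0.6022, -0.3541, 6.5111], np.float64(13.1)), (np.float64(0.065), [0.6017, -0.3542, 0.2284], np.float64(13.1))]Traceback (most recent call last):
  File "f0.py", line 13, in <module>
    p,v=fit(n,mm,[g[0],g[1],y],z,f);res.append((v,p))
        ~~~^^^^^^^^^^^^^^^^^^^^^^^^
  File "h.py", line 32, in fit
    r=minimize(cost,x0,method="Nelder-Mead",options=dict(initial_simplex=np.array(x0)+np.array([[0,0,0],[.012,0,0],[0,.012,0],[0,0,.12]]),xatol=1e-4,fatol=1e-5))
    res = _minimize_neldermead(fun, x0, args, callback, bounds=bounds,
                               **options)
    fsim[j] = func(sim[j])
              ~~~~^^^^^^^^
    fx = function(np.copy(x), *(wrapper_args + args))
  File "h.py", line 30, in cost
    s=sil(name,pose(*p,z,flip),c);t+=np.abs(s-m).sum()/m.sum()
  File "h.py", line 23, in sil
    q=proj(b@T[:3,:3].T+T[:3,3],c)
  File "h.py", line 12, in proj
    i=camera_info(c);p=np.c_[P,np.ones(len(P))]@i["camera_from_world"].T[:,:3]
ValueError: time passes only in moves, steps and waits

real	0m27.477s
user	0m27.312s
sys	0m10.246s
```

```bash
sed -i 's/^def proj/import functools\ncamera_info=functools.lru_cache(camera_info)\ndef proj/' h.py
sed -i 's/("narrow_tin",0,False),("wide_lid",0,False),//' f0.py; python3 f0.py
python3 - <<'E'
import cv2,numpy as np
t=cv2.imread("pics/top0.png");s=cv2.imread("pics/side0.png")
z=lambda a,x,y,w,h:cv2.resize(cv2.convertScaleAbs(a[y:y+h,x:x+w],alpha=1.6,beta=-40),(400,300),interpolation=cv2.INTER_CUBIC)
cv2.imwrite("pics/lids.png",np.vstack([np.hstack([z(t,340,150,72,60 -6),z(t,220,190,90,78)]),np.hstack([z(s,222,150,56,38),z(s,255,200,76,46)])]))
E
```

```text
narrow_lid ['top'] [(np.float64(0.044), [0.4807, -0.0883, 5.9083], np.float64(338.5)), (np.float64(0.044), [0.4807, -0.0885, 5.9088], np.float64(338.5)), (np.float64(0.049), [0.4792, -0.0877, 2.7669], np.float64(158.5)), (np.float64(0.05), [0.4787, -0.0875, 2.7679], np.float64(158.6))]
narrow_lid ['side'] [(np.float64(0.112), [0.4796, -0.0933, 2.7594], np.float64(158.1)), (np.float64(0.112), [0.4797, -0.0935, 2.7451], np.float64(157.3)), (np.float64(0.113), [0.48, -0.0938, -0.3731], np.float64(338.6)), (np.float64(0.114), [0.4823, -0.0944, 5.9037], np.float64(338.3))]
```

View pics/lids.png

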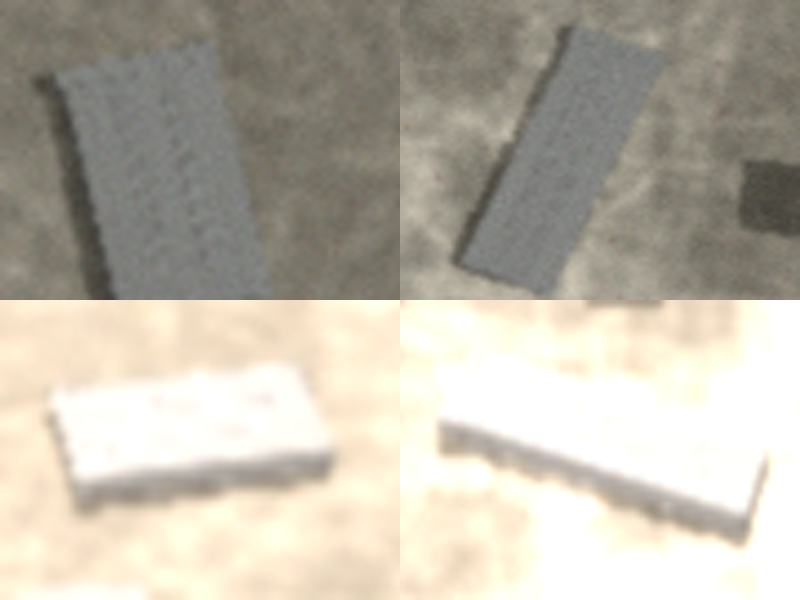

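```bash
python3 - <<'E'
from h import *
im={c:np.mean([camera(c).astype(np.float32) for _ in range(5)],0) for c in("top","side")}
out=[]
for n,p in(("wide_lid",(.601,-.3545,np.radians(13))),("narrow_lid",(.4805,-.089,np.radians(-21.5)))):
    T=pose(*p); row=[]
    for c in im:
        X,Y=np.meshgrid(np.linspace(-.1,.1,390),np.linspace(.055,-.055,215))
        P=np.c_[X.ravel(),Y.ravel(),np.full(X.size,.011)]@T[:3,:3].T+T[:3,3]
        uv=proj(P,c).astype(np.float32).reshape(*X.shape,2)
        w=cv2.remap(im[c],uv,None,cv2.INTER_CUBIC); lo,hi=np.percentile(w,[1,99.5]); w=np.clip((w-lo)/(hi-lo)*255,0,255)
        row.append(w)
    out.append(np.hstack(row))
cv2.imwrite("pics/rect.png",np.vstack(out))
E
```

```text
[ WARN:0@7.277] global loadsave.cpp:1063 imwrite_ Unsupported depth image for selected encoder is fallbacked to CV_8U.
```

View pics/rect.png

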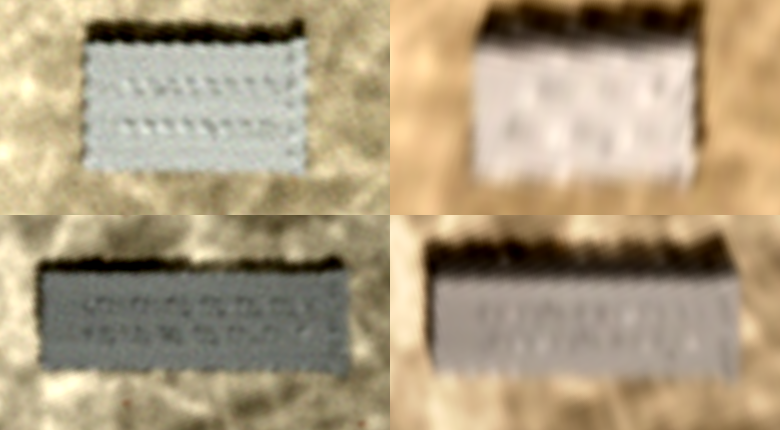

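```bash
python3 - <<'E'
from h import *
im={c:np.mean([camera(c).astype(np.float32) for _ in range(6)],0) for c in("top","side")}
out=[]
for n,p in(("wide_lid",(.601,-.3545,np.radians(13))),("narrow_lid",(.4805,-.089,np.radians(-21.5)))):
    T=pose(*p); row=[]
    for c in im:
        xs=np.arange(-.095,.0951,.0005);ys=np.arange(.05,-.0501,-.0005)
        X,Y=np.meshgrid(xs,ys)
        P=np.c_[X.ravel(),Y.ravel(),np.full(X.size,.011)]@T[:3,:3].T+T[:3,3]
        uv=proj(P,c).astype(np.float32).reshape(*X.shape,2)
        w=cv2.remap(im[c],uv,None,cv2.INTER_CUBIC)
        # saturation-like: background warm, lid neutral
        sat=w[...,2]-w[...,0]; g=w.mean(2)
        row.append(np.vstack([cv2.normalize(k,None,0,255,cv2.NORM_MINMAX) for k in(cv2.GaussianBlur(sat,(5,5),0),)]))
        L=57 if "wide" in n else 79
        for a,b in((-L+2,-L+10),(-L+10,-L+18),(-5,5),(L-18,L-12),(L-9,L-2)):
            k=(xs>=a/1000)&(xs<=b/1000); v=sat[:,k].mean(1); mid=v[80:120].mean(); bgd=np.r_[v[:10],v[-15:]].mean()
            ins=np.abs(v-mid)<np.abs(v-bgd); ii=np.where(ins)[0]
            gg=np.gradient(cv2.GaussianBlur(g[:,k].mean(1)[:,None],(1,5),0)[:,0]);h=len(gg)//2
            print(n,c,(a,b),"sat",ys[ii[0]].round(4),ys[ii[-1]].round(4),"grad",ys[np.argmax(np.abs(gg[20:h-20]))+20].round(4),ys[h+20+np.argmax(np.abs(gg[h+20:-20]))].round(4))
    out.append(np.hstack(row))
cv2.imwrite("pics/sat.png",np.vstack(out).astype(np.uint8))
E
```

```text
wide_lid top (-55, -47) sat 0.036 -0.0325 grad 0.033 -0.031
wide_lid top (-47, -39) sat 0.037 -0.033 grad 0.0335 -0.033
wide_lid top (-5, 5) sat 0.0365 -0.033 grad 0.033 -0.0325
wide_lid top (39, 45) sat 0.036 -0.033 grad 0.033 -0.033
wide_lid top (48, 55) sat 0.038 -0.0345 grad 0.035 -0.035
wide_lid side (-55, -47) sat 0.044 -0.036 grad 0.0325 -0.035
wide_lid side (-47, -39) sat 0.0475 -0.0355 grad 0.031 -0.0375
wide_lid side (-5, 5) sat 0.0475 -0.034 grad 0.0285 -0.038
wide_lid side (39, 45) sat 0.047 -0.036 grad 0.0315 -0.0345
wide_lid side (48, 55) sat 0.046 -0.0375 grad 0.03 -0.035
narrow_lid top (-77, -69) sat 0.028 -0.0245 grad 0.0325 -0.026
narrow_lid top (-69, -61) sat 0.028 -0.024 grad 0.033 -0.0265
narrow_lid top (-5, 5) sat 0.027 -0.0245 grad 0.0315 -0.0255
narrow_lid top (61, 67) sat 0.027 -0.025 grad 0.032 -0.026
narrow_lid top (70, 77) sat 0.029 -0.0275 grad 0.0265 -0.033
narrow_lid side (-77, -69) sat 0.0375 -0.0255 grad 0.04 -0.0255
narrow_lid side (-69, -61) sat 0.0375 -0.0265 grad 0.04 -0.026
narrow_lid side (-5, 5) sat 0.035 -0.027 grad 0.04 -0.0395
narrow_lid side (61, 67) sat 0.037 -0.028 grad 0.0235 -0.028
narrow_lid side (70, 77) sat 0.034 -0.03 grad 0.0235 -0.0275
```

View pics/sat.png

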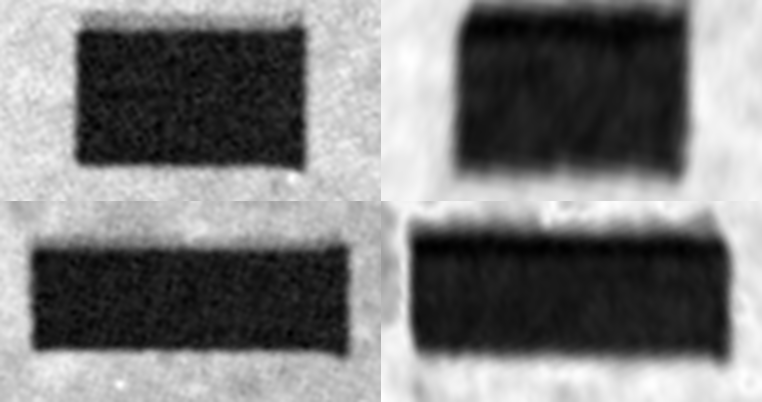

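Request:
{"fn": "jog_arm", "kwargs": {"motion": [{"fingers":8.5,"translation":[0,0,-16],"angular":[0,0,0]},{"fingers":8.5,"translation":[0,0,-16],"angular":[0,0,0]},{"fingers":8.5,"translation":[-20,-16,-16],"angular":[0,0,0]},{"fingers":8.5,"translation":[-60,-49,-16],"angular":[0,0,0]},{"fingers":8.5,"translation":[-60,-49,-16],"angular":[0,0,0]},{"fingers":8.5,"translation":[-60,-49,-16],"angular":[0,0,0]},{"fingers":8.5,"translation":[-60,-49,-16],"angular":[0,0,0]},{"fingers":8.5,"translation":[-60,-49,-16],"angular":[0,0,0]}]}}

```text
time_s: 3.47
position: [0.3873, 0.3933, 0.3453]
tool_rot: [[-0.913, 0.408, 0.001], [0.408, 0.913, 0.0], [-0.0, 0.001, -1.0]]
force: [0.3, 0.1, 0.6]
finger_gap: 0.996
grasp_force: 0.0
```

```bash
cat > r.py <<'E'
from h import *
from scipy.spatial.transform import Rotation as Ro
def tilt(yaw,phi):
    "tool: y at yaw (deg), z down leaning by phi towards -(y rotated +90): phi>0 points to -a, body towards +a"
    b=np.array([np.cos(np.radians(yaw)),np.sin(np.radians(yaw)),0]);a=np.array([-b[1],b[0],0]);f=np.radians(phi)
    z=-np.cos(f)*np.array([0,0,1])-np.sin(f)*a
    return np.c_[np.cross(b,z),b,z],a,b
def rel(P,R,grasp=True):
    o=get_obs();Rc=o["tool_rot"];P=np.array(P,float)
    if grasp:P=P+.019*R[:,2]
    t=Rc.T@(P-o["position"])*100;v=Ro.from_matrix(Rc.T@R).as_rotvec(degrees=True)
    print("t",t.round(2).tolist(),"a",v.round(2).tolist(),"rows",np.ceil(max(np.linalg.norm(t)/4.17,np.linalg.norm(v)/7.16)))
def st():
    o=get_obs();print(round(o["time_s"],2),"pos",o["position"].round(4),"q",o["q"].round(2),"F",o["force"].round(1),"gap",round(o["finger_gap"]*85,1),round(o["grasp_force"],1))
E
python3 - <<'E'
from r import *
st();R,a,b=tilt(8.2,25);C=np.array([.634,-.094,0])
G=C+.03*a+[0,0,.04]
rel(G+.12*(-R[:,2]),R)
E
```

```text
3.47 pos [0.3873 0.3933 0.3453] q [ 0.61 -0.05  1.74 -0.    1.45 -0.54] F [0.3 0.1 0.6] gap 84.6 0.0
t [-38.52, -28.29, 21.37] a [12.62, -22.83, 56.76] rows 13.0
```

Request:
{"fn": "jog_arm", "kwargs": {"motion": [{"fingers":8.5,"translation":[-38.5,-28.3,15],"angular":[12.6,-22.8,56.8]},{"fingers":8.5,"translation":[-38.5,-28.3,15],"angular":[12.6,-22.8,56.8]},{"fingers":8.5,"translation":[-38.5,-28.3,15],"angular":[12.6,-22.8,56.8]},{"fingers":8.5,"translation":[-38.5,-28.3,15],"angular":[12.6,-22.8,56.8]},{"fingers":8.5,"translation":[-38.5,-28.3,15],"angular":[12.6,-22.8,56.8]},{"fingers":8.5,"translation":[-38.5,-28.3,15],"angular":[12.6,-22.8,56.8]},{"fingers":8.5,"translation":[-38.5,-28.3,15],"angular":[12.6,-22.8,56.8]},{"fingers":8.5,"translation":[-38.5,-28.3,15],"angular":[12.6,-22.8,56.8]}]}}

```text
time_s: 4.13
position: [0.5445, 0.1168, 0.245]
tool_rot: [[-0.206, 0.976, 0.072], [0.896, 0.218, -0.387], [-0.393, -0.015, -0.919]]
force: [0.8, 0.5, -0.3]
finger_gap: 0.994
grasp_force: 0.0
```

```bash
cat > a.py <<'E'
from r import *
st();R,a,b=tilt(8.2,25);C=np.array([.634,-.094,0])
G=C+.03*a+[0,0,.04]
rel(G+.10*(-R[:,2]),R)
rel(G,R)
E
python3 a.py
```

```text
4.13 pos [0.5445 0.1168 0.245 ] q [ 0.21  0.06  1.85 -0.42  1.27  0.12] F [ 0.8  0.5 -0.3] gap 84.5 0.0
t [-9.68, 4.83, 18.37] a [1.0, -1.81, 4.34] rows 6.0
t [-9.99, 4.65, 28.36] a [1.0, -1.81, 4.34] rows 8.0
```

Request:
{"fn": "jog_arm", "kwargs": {"motion": [{"fingers":8.5,"translation":[-9.7,4.8,18.4],"angular":[1,-1.8,4.3]},{"fingers":8.5,"translation":[-9.7,4.8,18.4],"angular":[1,-1.8,4.3]},{"fingers":8.5,"translation":[-9.7,4.8,18.4],"angular":[1,-1.8,4.3]},{"fingers":8.5,"translation":[-9.7,4.8,18.4],"angular":[1,-1.8,4.3]},{"fingers":8.5,"translation":[-9.7,4.8,18.4],"angular":[1,-1.8,4.3]},{"fingers":8.5,"translation":[-9.7,4.8,18.4],"angular":[1,-1.8,4.3]},{"fingers":8.5,"translation":[-9.7,4.8,18.4],"angular":[1,-1.8,4.3]}]}}

```text
time_s: 4.72
position: [0.6233, -0.0303, 0.1101]
tool_rot: [[-0.135, 0.989, 0.054], [0.898, 0.145, -0.416], [-0.42, -0.007, -0.908]]
force: [0.2, -0.1, -0.7]
finger_gap: 0.997
grasp_force: 0.0
```

```bash
python3 a.py
```

```text
4.72 pos [ 0.6233 -0.0303  0.1101] q [-0.05  0.31  1.83 -0.52  0.99  0.09] F [ 0.2 -0.1 -0.7] gap 84.8 0.0
t [-0.17, 0.15, -0.29] a [-0.33, -0.18, 0.31] rows 1.0
t [-0.2, 0.21, 9.71] a [-0.33, -0.18, 0.31] rows 3.0
```

Request:
{"fn": "jog_arm", "kwargs": {"motion": [{"fingers":8.5,"translation":[-0.2,0.2,4],"angular":[-0.3,-0.2,0.3]},{"fingers":8.5,"translation":[-0.2,0.2,7.5],"angular":[-0.3,-0.2,0.3]},{"fingers":8.5,"translation":[-0.2,0.2,9.7],"angular":[-0.3,-0.2,0.3]},{"fingers":8.5,"translation":[-0.2,0.2,9.7],"angular":[-0.3,-0.2,0.3]},{"fingers":3,"translation":[-0.2,0.2,9.7],"angular":[-0.3,-0.2,0.3]},{"fingers":3,"translation":[-0.2,0.2,9.7],"angular":[-0.3,-0.2,0.3]},{"fingers":3,"translation":[-0.2,0.2,9.7],"angular":[-0.3,-0.2,0.3]},{"fingers":3,"translation":[-0.2,0.2,9.7],"angular":[-0.3,-0.2,0.3]}]}}

```text
time_s: 5.38
position: [0.6343, -0.0694, 0.0292]
tool_rot: [[-0.129, 0.989, 0.07], [0.896, 0.147, -0.419], [-0.425, 0.008, -0.905]]
force: [-2.1, 3.0, 5.8]
finger_gap: 0.566
grasp_force: 62.4
```

```bash
python3 -c "
from r import *
st()"
```

```text
5.38 pos [ 0.6343 -0.0694  0.0292] q [-0.11  0.44  1.84 -0.59  0.83  0.14] F [-2.1  3.   5.8] gap 48.2 62.4
```

```bash
cat >> r.py <<'E'
import json
def H(R,p):
    T=np.eye(4);T[:3,:3]=R;T[:3,3]=p;return T
def tool():
    o=get_obs();return H(o["tool_rot"],o["position"])
def save(n,T):
    json.dump(np.asarray(T).tolist(),open(n+".json","w"))
def load(n):return np.array(json.load(open(n+".json")))
def relT(T):rel(T[:3,3],T[:3,:3],False)
E
python3 - <<'E'
from r import *
st();W=tool();b=W[:3,1].copy();b[2]=0;b/=np.linalg.norm(b);a=np.array([-b[1],b[0],0]);up=np.array([0,0,1.])
print("yaw",np.degrees(np.arctan2(b[1],b[0])))
# tin centred between fingers along b
p=np.array([.634,-.094,.07]); p=p+b*((W[:3,3]-p)@b); print(p)
tin=H(np.c_[a,np.cross(-up,a),-up],p); K=np.linalg.inv(W)@tin; save("K1",K)
g=H(np.c_[up,np.cross(a,up),a],np.array([.634,-.094,.057])-.035*a+b*((W[:3,3]-[.634,-.094,0])@b))
save("g1",g); G=g@np.linalg.inv(K); print(G.round(3))
for h in(.04,0): g2=G.copy();g2[2,3]+=h;relT(g2)
u=W.copy();u[2,3]+=.09;relT(u)
E
```

```text
5.38 pos [ 0.6343 -0.0694  0.0292] q [-0.11  0.44  1.84 -0.59  0.83  0.14] F [-2.1  3.   5.8] gap 48.2 62.4
yaw 8.441707987473931
[ 0.63781418 -0.09343393  0.07      ]
[[-0.059  0.99  -0.125  0.637]
 [ 0.421  0.138  0.896 -0.088]
 [ 0.905  0.    -0.425  0.081]
 [ 0.     0.     0.     1.   ]]
t [-5.58, 0.08, -7.55] a [0.32, 90.0, 0.68] rows 13.0
t [-3.88, 0.04, -3.93] a [0.32, 90.0, 0.68] rows 13.0
t [-3.83, 0.08, -8.15] a [0.0, 0.0, 0.0] rows 3.0
```

Request:
{"fn": "jog_arm", "kwargs": {"motion": [{"fingers":3,"translation":[-1.9,0,-4],"angular":[0,0,0]},{"fingers":3,"translation":[-3.8,0,-8.1],"angular":[0,0,0]},{"fingers":3,"translation":[-3.8,0,-8.1],"angular":[0,7,0]},{"fingers":3,"translation":[-4.5,0,-8],"angular":[0,14,0]},{"fingers":3,"translation":[-5,0,-8],"angular":[0,21,0]},{"fingers":3,"translation":[-5.6,0.1,-7.6],"angular":[0.3,90,0.7]},{"fingers":3,"translation":[-5.6,0.1,-7.6],"angular":[0.3,90,0.7]},{"fingers":3,"translation":[-5.6,0.1,-7.6],"angular":[0.3,90,0.7]}]}}

```text
time_s: 6.05
position: [0.6369, -0.0888, 0.1209]
tool_rot: [[-0.139, 0.99, -0.036], [0.943, 0.143, 0.301], [0.303, 0.008, -0.953]]
force: [0.5, 0.4, -2.7]
finger_gap: 0.571
grasp_force: 63.6
```

```bash
cat > b.py <<'E'
from r import *
import sys
st();G=load(sys.argv[1])@np.linalg.inv(load(sys.argv[2]))
for h in map(float,sys.argv[3:]): g2=G.copy();g2[2,3]+=h;relT(g2)
E
python3 b.py g1 K1 .04 0
```

```text
6.05 pos [ 0.6369 -0.0888  0.1209] q [-0.4   0.38  1.69  0.28  1.24 -0.66] F [ 0.5  0.4 -2.7] gap 48.6 63.6
t [0.12, 0.02, 0.0] a [0.17, 47.22, 0.52] rows 7.0
t [-1.09, -0.01, 3.82] a [0.17, 47.22, 0.52] rows 7.0
```

Request:
{"fn": "jog_arm", "kwargs": {"motion": [{"fingers":3,"translation":[0.1,0,0],"angular":[0.2,47.2,0.5]},{"fingers":3,"translation":[0.1,0,0],"angular":[0.2,47.2,0.5]},{"fingers":3,"translation":[0.1,0,0],"angular":[0.2,47.2,0.5]},{"fingers":3,"translation":[0.1,0,0],"angular":[0.2,47.2,0.5]},{"fingers":3,"translation":[0.1,0,0],"angular":[0.2,47.2,0.5]},{"fingers":3,"translation":[0.1,0,0],"angular":[0.2,47.2,0.5]},{"fingers":3,"translation":[0.1,0,0],"angular":[0.2,47.2,0.5]},{"fingers":3,"translation":[0.1,0,0],"angular":[0.2,47.2,0.5]}]}}

```text
time_s: 6.72
position: [0.6346, -0.0883, 0.1152]
tool_rot: [[-0.05, 0.991, -0.128], [0.425, 0.137, 0.895], [0.904, -0.01, -0.427]]
force: [-0.6, -0.5, -3.0]
finger_gap: 0.567
grasp_force: 63.7
```

```bash
python3 b.py g1 K1 .04 0.002 -0.002
```

```text
6.72 pos [ 0.6346 -0.0883  0.1152] q [-0.57  0.69  1.52  0.77  1.79 -0.89] F [-0.6 -0.5 -3. ] gap 48.2 63.7
t [0.56, 0.23, -0.23] a [-0.15, 0.14, -0.54] rows 1.0
t [-2.87, 0.27, 1.39] a [-0.15, 0.14, -0.54] rows 1.0
t [-3.24, 0.27, 1.57] a [-0.15, 0.14, -0.54] rows 1.0
```

Request:
{"fn": "jog_arm", "kwargs": {"motion": [{"fingers":3,"translation":[-0.8,0.1,0.4],"angular":[-0.1,0.1,-0.5]},{"fingers":3,"translation":[-1.6,0.2,0.8],"angular":[-0.1,0.1,-0.5]},{"fingers":3,"translation":[-2.4,0.2,1.2],"angular":[-0.1,0.1,-0.5]},{"fingers":3,"translation":[-2.4,0.2,1.2],"angular":[-0.1,0.1,-0.5]},{"fingers":3,"translation":[-2.4,0.2,1.2],"angular":[-0.1,0.1,-0.5]},{"fingers":3,"translation":[-2.4,0.2,1.2],"angular":[-0.1,0.1,-0.5]}]}}

```text
time_s: 7.22
position: [0.6376, -0.0866, 0.0923]
tool_rot: [[-0.064, 0.99, -0.126], [0.423, 0.141, 0.895], [0.904, 0.004, -0.428]]
force: [0.5, -0.2, -1.9]
finger_gap: 0.569
grasp_force: 63.7
```

```bash
python3 b.py g1 K1 0.001
```

```text
7.22 pos [ 0.6376 -0.0866  0.0923] q [-0.57  0.73  1.51  0.77  1.77 -0.93] F [ 0.5 -0.2 -1.9] gap 48.4 63.7
t [-0.95, -0.09, 0.34] a [-0.02, 0.17, 0.28] rows 1.0
```

Request:
{"fn": "jog_arm", "kwargs": {"motion": [{"fingers":3,"translation":[-0.5,-0.1,0.2],"angular":[0,0.1,0.2]},{"fingers":3,"translation":[-0.9,-0.1,0.3],"angular":[0,0.1,0.2]},{"fingers":3,"translation":[-0.9,-0.1,0.3],"angular":[0,0.1,0.2]},{"fingers":3,"translation":[-0.9,-0.1,0.3],"angular":[0,0.1,0.2]},{"fingers":3,"translation":[-0.9,-0.1,0.3],"angular":[0,0.1,0.2]}]}}

```text
time_s: 7.63
position: [0.6369, -0.0884, 0.0833]
tool_rot: [[-0.06, 0.99, -0.125], [0.421, 0.139, 0.896], [0.905, 0.001, -0.425]]
force: [-0.7, -0.3, 2.0]
finger_gap: 0.563
grasp_force: 63.6
```

```bash
python3 b.py g1 K1 0.001
```

```text
7.63 pos [ 0.6369 -0.0884  0.0833] q [-0.57  0.74  1.51  0.77  1.76 -0.93] F [-0.7 -0.3  2. ] gap 47.9 63.6
t [-0.06, 0.02, 0.11] a [0.01, -0.0, 0.08] rows 1.0
```

Request:
{"fn": "jog_arm", "kwargs": {"motion": [{"fingers":8.5,"translation":[0,0,0],"angular":[0,0,0]},{"fingers":8.5,"translation":[0,0,0],"angular":[0,0,0]},{"fingers":8.5,"translation":[0,0,0],"angular":[0,0,0]},{"fingers":8.5,"translation":[0,0,0],"angular":[0,0,0]},{"fingers":8.5,"translation":[0,0,-3],"angular":[0,0,0]},{"fingers":8.5,"translation":[0,0,-7],"angular":[0,0,0]},{"fingers":8.5,"translation":[0,0,-11],"angular":[0,0,0]},{"fingers":8.5,"translation":[6,0,-14],"angular":[0,-10,0]}]}}

```text
time_s: 8.3
position: [0.6457, -0.192, 0.1473]
tool_rot: [[-0.044, 0.991, -0.126], [0.518, 0.13, 0.846], [0.854, -0.028, -0.519]]
force: [-2.8, 1.0, -9.4]
finger_gap: 0.994
grasp_force: 0.0
```

```bash
python3 - <<'E'
from r import *
st();im=camera("top");cv2.imwrite("pics/t2.png",im);im2=camera("side")
g=load("g1");P=g[:3,3]
r=cut_out("wide_tin","top");print(r and r[0]["confidence"],r and r[0]["position"])
if r:
    m=r[0]["region"].astype(np.float32)
    for dx in (0,):
        def cost(p):
            T=g.copy();T[:3,:3]=Ro.from_euler("z",p[2]).as_matrix()@T[:3,:3];T[:2,3]=p[:2];T[2,3]=.056
            return np.abs(sil("wide_tin",T,"top")-m).sum()/m.sum()
        x0=np.r_[P[:2],0]
        f=minimize(cost,x0,method="Nelder-Mead",options=dict(initial_simplex=x0+np.array([[0,0,0],[.012,0,0],[0,.012,0],[0,0,.12]]),xatol=1e-4,fatol=1e-5))
        print("expected",x0.round(4),"fit",f.x.round(4),np.degrees(f.x[2]),f.fun)
cv2.imwrite("pics/t2z.png",np.hstack([cv2.resize(im[100:260,200:420],None,fx=1.8,fy=1.8,interpolation=3),cv2.resize(im2[120:280,160:380],None,fx=1.8,fy=1.8,interpolation=3)]))
E
```

```text
8.3 pos [ 0.6457 -0.192   0.1473] q [-0.67  0.72  1.36  0.66  1.86 -0.86] F [-2.8  1.  -9.4] gap 84.5 0.0
0.87 [258.4, 162.1]
expected [ 0.643  -0.1281  0.    ] fit [ 0.6416 -0.1278 -0.0067] -0.38532884732973033 0.05996287241578102
```

View pics/t2z.png

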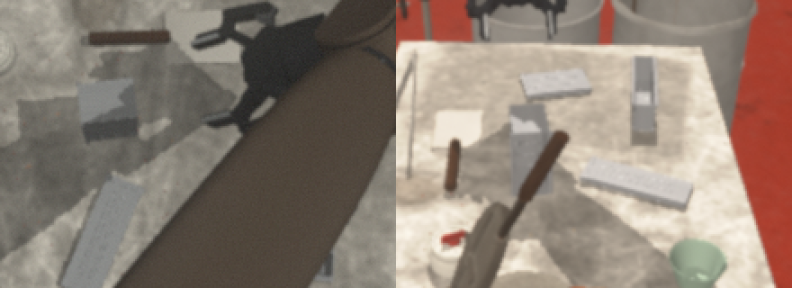

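```bash
cat > c.py <<'E'
from r import *
import sys
st();R,a,b=tilt(8.3,30);G=np.array([.642,-.128,.088])+.030*a
for d in map(float,sys.argv[1:]): rel(G-d*R[:,2],R)
E
python3 c.py .17 .10
```

```text
8.45 pos [ 0.6528 -0.1893  0.1749] q [-0.66  0.68  1.35  0.67  1.87 -0.86] F [ 0.1 -0.   0.6] gap 84.6 0.0
t [12.74, -0.25, 11.76] a [0.53, -87.4, -0.26] rows 13.0
t [5.74, -0.28, 12.08] a [0.53, -87.4, -0.26] rows 13.0
```

Request:
{"fn": "jog_arm", "kwargs": {"motion": [{"fingers":8.5,"translation":[3,0,0],"angular":[0,-7,0]},{"fingers":8.5,"translation":[5,-0.1,2],"angular":[0,-14,0]},{"fingers":8.5,"translation":[6.5,-0.1,3.5],"angular":[0,-21,0]},{"fingers":8.5,"translation":[8,-0.1,5],"angular":[0,-28,0]},{"fingers":8.5,"translation":[9,-0.1,6.5],"angular":[0,-35,0]},{"fingers":8.5,"translation":[10,-0.1,8],"angular":[0,-42,0]},{"fingers":8.5,"translation":[11,-0.1,9],"angular":[0,-49,0]},{"fingers":8.5,"translation":[12,-0.1,10],"angular":[0,-56,0]}]}}

```text
time_s: 9.12
position: [0.6286, -0.0392, 0.2209]
tool_rot: [[-0.14, 0.99, 0.001], [0.99, 0.14, 0.023], [0.023, 0.004, -1.0]]
force: [-0.2, 0.0, -0.6]
finger_gap: 0.997
grasp_force: 0.0
```

```bash
python3 c.py .12
```

```text
9.12 pos [ 0.6286 -0.0392  0.2209] q [-0.23  0.2   1.7   0.02  1.25 -0.38] F [-0.2  0.  -0.6] gap 84.7 0.0
t [-1.03, 0.03, 4.52] a [0.18, -31.3, -0.32] rows 5.0
```

Request:
{"fn": "jog_arm", "kwargs": {"motion": [{"fingers":8.5,"translation":[-1,0,1],"angular":[0.2,-7,-0.3]},{"fingers":8.5,"translation":[-1,0,2],"angular":[0.2,-14,-0.3]},{"fingers":8.5,"translation":[-1,0,3],"angular":[0.2,-21,-0.3]},{"fingers":8.5,"translation":[-1,0,4.5],"angular":[0.2,-28,-0.3]},{"fingers":8.5,"translation":[-1,0,4.5],"angular":[0.2,-31.3,-0.3]},{"fingers":8.5,"translation":[-1,0,4.5],"angular":[0.2,-31.3,-0.3]},{"fingers":8.5,"translation":[-1,0,4.5],"angular":[0.2,-31.3,-0.3]}]}}

```text
time_s: 9.7
position: [0.6297, -0.048, 0.1735]
tool_rot: [[-0.128, 0.989, 0.067], [0.86, 0.145, -0.489], [-0.493, -0.005, -0.87]]
force: [-0.2, -0.3, 0.1]
finger_gap: 0.994
grasp_force: 0.0
```

```bash
python3 c.py .0
```

```text
9.7 pos [ 0.6297 -0.048   0.1735] q [-0.04  0.25  1.8  -0.58  1.07  0.09] F [-0.2 -0.3  0.1] gap 84.5 0.0
t [-0.23, 0.11, 11.85] a [-0.22, -0.44, 0.16] rows 3.0
```

Request:
{"fn": "jog_arm", "kwargs": {"motion": [{"fingers":8.5,"translation":[-0.2,0.1,4],"angular":[-0.2,-0.4,0.2]},{"fingers":8.5,"translation":[-0.2,0.1,8],"angular":[-0.2,-0.4,0.2]},{"fingers":8.5,"translation":[-0.2,0.1,11],"angular":[-0.2,-0.4,0.2]},{"fingers":8.5,"translation":[-0.2,0.1,11.8],"angular":[-0.2,-0.4,0.2]},{"fingers":8.5,"translation":[-0.2,0.1,11.8],"angular":[-0.2,-0.4,0.2]},{"fingers":8.5,"translation":[-0.2,0.1,11.8],"angular":[-0.2,-0.4,0.2]},{"fingers":3,"translation":[-0.2,0.1,11.8],"angular":[-0.2,-0.4,0.2]},{"fingers":3,"translation":[-0.2,0.1,11.8],"angular":[-0.2,-0.4,0.2]}]}}

```text
time_s: 10.37
position: [0.6411, -0.1082, 0.0749]
tool_rot: [[-0.121, 0.99, 0.076], [0.856, 0.142, -0.496], [-0.502, 0.005, -0.865]]
force: [-0.6, -0.2, -0.0]
finger_gap: 0.744
grasp_force: 0.0
```

Request:
{"fn": "jog_arm", "kwargs": {"motion": [{"fingers":3,"translation":[0,0,0],"angular":[0,0,0]},{"fingers":3,"translation":[0,0,0],"angular":[0,0,0]},{"fingers":3,"translation":[0,0,0],"angular":[0,0,0]}]}}

```text
time_s: 10.62
position: [0.64, -0.1082, 0.0743]
tool_rot: [[-0.122, 0.99, 0.073], [0.856, 0.142, -0.497], [-0.502, 0.002, -0.865]]
force: [-2.1, 2.4, 6.3]
finger_gap: 0.569
grasp_force: 60.6
```

```bash
python3 - <<'E'
from r import *
st();W=tool();print(W.round(3));b=W[:3,1].copy();b[2]=0;b/=np.linalg.norm(b);a=np.array([-b[1],b[0],0]);up=np.array([0,0,1.])
print("yaw",np.degrees(np.arctan2(b[1],b[0])))
p=np.array([.642,-.128,.056]); p=p+b*((W[:3,3]-p)@b); print(p)
tin=H(np.c_[up,np.cross(a,up),a],p); K=np.linalg.inv(W)@tin; save("K2",K)
# final: mouth up, x -> -a  (up -> -a, a -> up)
g=H(np.c_[-a,np.cross(up,-a),up],np.array([0,-.10,.001])+[.634,0,0]); g[:3,3]+=b*((W[:3,3]-g[:3,3])@b)
save("g2",g); G=g@np.linalg.inv(K); print(g[:3,3].round(4),G.round(3))
for h in(.09,.04,0): g2=G.copy();g2[2,3]+=h;relT(g2)
u=W.copy();u[2,3]+=.06;relT(u)
E
```

```text
10.62 pos [ 0.64   -0.1082  0.0743] q [-0.14  0.39  1.82 -0.67  0.89  0.14] F [-2.1  2.4  6.3] gap 48.3 60.6
[[-0.122  0.99   0.073  0.64 ]
 [ 0.856  0.142 -0.497 -0.108]
 [-0.502  0.002 -0.865  0.074]
 [ 0.     0.     0.     1.   ]]
yaw 8.15469227078418
[ 0.64286559 -0.12787596  0.056     ]
[ 0.6388 -0.0993  0.001 ] [[-0.07   0.99  -0.121  0.641]
 [ 0.497  0.14   0.856 -0.117]
 [ 0.865  0.    -0.502  0.021]
 [ 0.     0.     0.     1.   ]]
t [-2.65, 0.01, -2.69] a [0.1, 90.0, 0.16] rows 13.0
t [-0.14, -0.0, 1.63] a [0.1, 90.0, 0.16] rows 13.0
t [1.87, -0.01, 5.09] a [0.1, 90.0, 0.16] rows 13.0
t [-3.01, 0.01, -5.19] a [0.0, 0.0, 0.0] rows 2.0
```

Request:
{"fn": "jog_arm", "kwargs": {"motion": [{"fingers":3,"translation":[-2,0,-3.5],"angular":[0,0,0]},{"fingers":3,"translation":[-3,0,-5.2],"angular":[0,7,0]},{"fingers":3,"translation":[-3,0,-5.2],"angular":[0,14,0]},{"fingers":3,"translation":[-3,0,-5],"angular":[0,21,0]},{"fingers":3,"translation":[-3,0,-4.5],"angular":[0,28,0]},{"fingers":3,"translation":[-3,0,-4],"angular":[0,35,0]},{"fingers":3,"translation":[-2.7,0,-3.5],"angular":[0,42,0]},{"fingers":3,"translation":[-2.7,0,-3],"angular":[0,49,0]}]}}

```text
time_s: 11.28
position: [0.6408, -0.1165, 0.1122]
tool_rot: [[-0.136, 0.99, -0.044], [0.934, 0.143, 0.326], [0.329, 0.003, -0.944]]
force: [-0.3, -0.1, -3.5]
finger_gap: 0.569
grasp_force: 63.1
```

```bash
python3 b.py g2 K2 .06 .02
```

```text
11.28 pos [ 0.6408 -0.1165  0.1122] q [-0.44  0.43  1.65  0.29  1.26 -0.7 ] F [-0.3 -0.1 -3.5] gap 48.4 63.1
t [-1.13, 0.03, 2.93] a [0.02, 40.65, 0.26] rows 6.0
t [-2.44, 0.02, 6.7] a [0.02, 40.65, 0.26] rows 6.0
```

Request:
{"fn": "jog_arm", "kwargs": {"motion": [{"fingers":3,"translation":[0,0,0],"angular":[0,7,0]},{"fingers":3,"translation":[0,0,0.5],"angular":[0,14,0]},{"fingers":3,"translation":[-0.5,0,1],"angular":[0,21,0.1]},{"fingers":3,"translation":[-1,0,2],"angular":[0,28,0.2]},{"fingers":3,"translation":[-1.1,0,2.9],"angular":[0,35,0.3]},{"fingers":3,"translation":[-1.8,0,4.8],"angular":[0,40.6,0.3]},{"fingers":3,"translation":[-2.4,0,6.7],"angular":[0,40.6,0.3]},{"fingers":3,"translation":[-2.4,0,6.7],"angular":[0,40.6,0.3]}]}}

```text
time_s: 11.95
position: [0.6374, -0.1168, 0.0332]
tool_rot: [[-0.059, 0.99, -0.125], [0.501, 0.137, 0.855], [0.864, -0.012, -0.504]]
force: [-2.3, 0.9, -4.0]
finger_gap: 0.568
grasp_force: 63.0
```

Request:
{"fn": "jog_arm", "kwargs": {"motion": [{"fingers":3,"translation":[0,0,0],"angular":[0,0,0]},{"fingers":3,"translation":[0,0,0],"angular":[0,0,0]}]}}

```text
time_s: 12.12
position: [0.6415, -0.1177, 0.0417]
tool_rot: [[-0.07, 0.99, -0.12], [0.504, 0.138, 0.853], [0.861, -0.001, -0.508]]
force: [-0.2, 0.3, -0.8]
finger_gap: 0.568
grasp_force: 63.1
```

```bash
python3 b.py g2 K2 .005 .0
```

```text
12.12 pos [ 0.6415 -0.1177  0.0417] q [-0.59  0.79  1.47  0.7   1.69 -0.96] F [-0.2  0.3 -0.8] gap 48.3 63.1
t [-1.35, -0.01, 0.83] a [0.05, 0.41, -0.07] rows 1.0
t [-1.78, -0.01, 1.08] a [0.05, 0.41, -0.07] rows 1.0
```

Request:
{"fn": "jog_arm", "kwargs": {"motion": [{"fingers":3,"translation":[-0.6,0,0.4],"angular":[0,0.4,0]},{"fingers":3,"translation":[-1.1,0,0.7],"angular":[0,0.4,0]},{"fingers":3,"translation":[-1.5,0,0.9],"angular":[0,0.4,0]},{"fingers":3,"translation":[-1.8,0,1.1],"angular":[0,0.4,0]},{"fingers":3,"translation":[-1.8,0,1.1],"angular":[0,0.4,0]},{"fingers":3,"translation":[-1.8,0,1.1],"angular":[0,0.4,0]}]}}

```text
time_s: 12.62
position: [0.6408, -0.1175, 0.0215]
tool_rot: [[-0.068, 0.99, -0.122], [0.494, 0.139, 0.858], [0.867, -0.002, -0.498]]
force: [-2.0, -0.4, 6.6]
finger_gap: 0.571
grasp_force: 62.9
```

```bash
python3 b.py g2 K2 .0
```

```text
12.62 pos [ 0.6408 -0.1175  0.0215] q [-0.59  0.83  1.47  0.7   1.68 -0.98] F [-2.  -0.4  6.6] gap 48.5 62.9
t [-0.05, 0.06, 0.03] a [-0.02, -0.26, -0.11] rows 1.0
```

```bash
python3 - <<'E'
from r import *
T=tool()@load("K2");print(T.round(4));x=T[:3,0];yaw=np.degrees(np.arctan2(-x[1],-x[0]));print("yaw of a",yaw);save("wt",[*T[:2,3],yaw])
E
```

```text
[[ 0.1411  0.99    0.0025  0.6381]
 [-0.99    0.1411 -0.0042 -0.0993]
 [-0.0046 -0.0019  1.      0.0017]
 [ 0.      0.      0.      1.    ]]
yaw of a 98.11365833917918
```

Request:
{"fn": "jog_arm", "kwargs": {"motion": [{"fingers":8,"translation":[0,0,0],"angular":[0,0,0]},{"fingers":8,"translation":[0,0,0],"angular":[0,0,0]},{"fingers":8,"translation":[0,0,0],"angular":[0,0,0]},{"fingers":8,"translation":[0,0,0],"angular":[0,0,0]},{"fingers":8,"translation":[0,0,-3],"angular":[0,0,0]},{"fingers":8,"translation":[0,0,-7],"angular":[0,0,0]},{"fingers":8,"translation":[0,0,-11],"angular":[0,0,0]},{"fingers":8,"translation":[0,0,-14],"angular":[0,0,0]}]}}

```text
time_s: 13.28
position: [0.6579, -0.2399, 0.091]
tool_rot: [[-0.068, 0.991, -0.119], [0.498, 0.137, 0.857], [0.865, -0.001, -0.502]]
force: [0.2, 0.4, 0.5]
finger_gap: 0.935
grasp_force: 0.0
```

```bash
cat > d.py <<'E'
from r import *
import sys
# usage: lid yaw x y zTCP...
yaw,x,y=map(float,sys.argv[1:4]);st();R,a,b=tilt(yaw,0)
for z in map(float,sys.argv[4:]): rel([x,y,z],R,False)
E
python3 d.py -77 .602 -.354 .06
```

```text
13.28 pos [ 0.6579 -0.2399  0.091 ] q [-0.71  0.86  1.25  0.65  1.87 -0.93] F [0.2 0.4 0.5] gap 79.5 0.0
t [-7.98, -7.09, -7.55] a [-44.05, -48.08, 76.4] rows 15.0
```

Request:
{"fn": "jog_arm", "kwargs": {"motion": [{"fingers":8,"translation":[1,-1,-4],"angular":[-3,-3,5]},{"fingers":8,"translation":[0,-3,-7],"angular":[-6,-6.5,10]},{"fingers":8,"translation":[-2.8,-7.1,-10.6],"angular":[-44,-48.1,76.4]},{"fingers":8,"translation":[-2.8,-7.1,-10.6],"angular":[-44,-48.1,76.4]},{"fingers":8,"translation":[-2.8,-7.1,-10.6],"angular":[-44,-48.1,76.4]},{"fingers":8,"translation":[-2.8,-7.1,-10.6],"angular":[-44,-48.1,76.4]},{"fingers":8,"translation":[-2.8,-7.1,-10.6],"angular":[-44,-48.1,76.4]},{"fingers":8,"translation":[-2.8,-7.1,-10.6],"angular":[-44,-48.1,76.4]}]}}

```text
time_s: 13.95
position: [0.6011, -0.3528, 0.1183]
tool_rot: [[0.651, 0.746, 0.142], [0.63, -0.634, 0.448], [0.424, -0.202, -0.883]]
force: [-0.6, 0.1, -0.2]
finger_gap: 0.935
grasp_force: 0.0
```

```bash
python3 d.py -77 .602 -.354 .06
```

```text
13.95 pos [ 0.6011 -0.3528  0.1183] q [-0.83  0.54  1.51  0.43  1.37 -0.22] F [-0.6  0.1 -0.2] gap 79.5 0.0
t [-2.49, 1.32, 5.1] a [-19.19, -20.97, 33.27] rows 7.0
```

Request:
{"fn": "jog_arm", "kwargs": {"motion": [{"fingers":8,"translation":[0,0,0],"angular":[-3.2,-3.5,5.5]},{"fingers":8,"translation":[0,0,0],"angular":[-6.4,-7,11]},{"fingers":8,"translation":[-1,0.5,2],"angular":[-9.6,-10.5,16.6]},{"fingers":8,"translation":[-1,0.5,2],"angular":[-12.8,-14,22]},{"fingers":8,"translation":[-2,1,4],"angular":[-16,-17.5,27.7]},{"fingers":8,"translation":[-2.5,1.3,5.1],"angular":[-19.2,-21,33.3]},{"fingers":8,"translation":[-2.5,1.3,5.1],"angular":[-19.2,-21,33.3]},{"fingers":8,"translation":[-2.5,1.3,5.1],"angular":[-19.2,-21,33.3]}]}}

```text
time_s: 14.62
position: [0.6024, -0.3513, 0.0589]
tool_rot: [[0.972, 0.235, -0.0], [0.235, -0.972, 0.005], [0.001, -0.005, -1.0]]
force: [-0.6, -0.9, 0.8]
finger_gap: 0.938
grasp_force: 0.0
```

```bash
python3 d.py -77 .602 -.354 .005; python3 - <<'E'
from r import *
camera("top")
r=cut_out("wide_tin","top");w=load("wt");print(w)
if r:
    print(r[0]["confidence"]);print(fit("wide_tin",{"top":r[0]["region"].astype(np.float32)},[w[0],w[1],np.radians(w[2])]))
E
```

```text
14.62 pos [ 0.6024 -0.3513  0.0589] q [-0.67  0.51  1.62  0.    1.02  0.66] F [-0.6 -0.9  0.8] gap 79.8 0.0
t [-0.11, 0.28, 5.38] a [-0.3, -0.05, 0.57] rows 2.0
[ 0.63813016 -0.0992888  98.11365834]
0.66
(array([ 0.63841445, -0.099523  ,  1.72161797]), np.float64(0.03762755170464516))
```

Request:
{"fn": "jog_arm", "kwargs": {"motion": [{"fingers":8,"translation":[-0.1,0.3,2],"angular":[-0.3,0,0.6]},{"fingers":8,"translation":[-0.1,0.3,4],"angular":[-0.3,0,0.6]},{"fingers":8,"translation":[-0.1,0.3,5],"angular":[-0.3,0,0.6]},{"fingers":8,"translation":[-0.1,0.3,5.4],"angular":[-0.3,0,0.6]},{"fingers":8,"translation":[-0.1,0.3,5.7],"angular":[-0.3,0,0.6]},{"fingers":8,"translation":[-0.1,0.3,5.7],"angular":[-0.3,0,0.6]},{"fingers":8,"translation":[-0.1,0.3,5.7],"angular":[-0.3,0,0.6]}]}}

```text
time_s: 15.3
position: [0.6028, -0.3567, 0.0042]
tool_rot: [[0.975, 0.22, 0.004], [0.22, -0.975, -0.004], [0.003, 0.004, -1.0]]
force: [0.4, 0.4, -0.0]
finger_gap: 0.934
grasp_force: 0.0
```

```bash
python3 d.py -77 .602 -.354 -.003
```

```text
15.3 pos [ 0.6028 -0.3567  0.0042] q [-0.68  0.58  1.62 -0.    0.93  0.67] F [ 0.4  0.4 -0. ] gap 79.4 0.0
t [-0.02, -0.29, 0.71] a [0.25, -0.17, -0.26] rows 1.0
```

Request:
{"fn": "jog_arm", "kwargs": {"motion": [{"fingers":8,"translation":[0,-0.2,0.2],"angular":[0.2,-0.1,-0.2]},{"fingers":8,"translation":[0,-0.2,0.4],"angular":[0.2,-0.1,-0.2]},{"fingers":8,"translation":[0,-0.2,0.7],"angular":[0.2,-0.1,-0.2]},{"fingers":8,"translation":[0,-0.2,0.7],"angular":[0.2,-0.1,-0.2]},{"fingers":8,"translation":[0,-0.2,0.7],"angular":[0.2,-0.1,-0.2]}]}}

```text
time_s: 15.72
position: [0.6017, -0.3538, -0.0043]
tool_rot: [[0.975, 0.224, -0.001], [0.224, -0.975, 0.001], [-0.0, -0.001, -1.0]]
force: [0.3, -0.1, 0.0]
finger_gap: 0.94
grasp_force: 0.0
```

```bash
python3 d.py -77 .602 -.354 -.003
```

```text
15.72 pos [ 0.6017 -0.3538 -0.0043] q [-0.68  0.59  1.63  0.    0.92  0.67] F [ 0.3 -0.1  0. ] gap 79.9 0.0
t [0.03, 0.02, -0.13] a [-0.05, 0.02, -0.05] rows 1.0
```

Request:
{"fn": "jog_arm", "kwargs": {"motion": [{"fingers":8,"translation":[0,0,0.2],"angular":[0,0,0]},{"fingers":5,"translation":[0,0,0.2],"angular":[0,0,0]},{"fingers":5,"translation":[0,0,0.2],"angular":[0,0,0]},{"fingers":5,"translation":[0,0,0.2],"angular":[0,0,0]},{"fingers":5,"translation":[0,0,0.2],"angular":[0,0,0]}]}}

```text
time_s: 16.13
position: [0.6022, -0.3543, -0.0056]
tool_rot: [[0.975, 0.224, 0.001], [0.224, -0.975, -0.0], [0.001, 0.0, -1.0]]
force: [0.5, -0.0, 1.5]
finger_gap: 0.753
grasp_force: 68.7
```

```bash
python3 d.py -77 .602 -.354 .08
```

```text
16.13 pos [ 0.6022 -0.3543 -0.0056] q [-0.68  0.6   1.63  0.    0.92  0.67] F [ 0.5 -0.   1.5] gap 64.0 68.7
t [-0.0, -0.03, -8.56] a [0.02, -0.03, -0.06] rows 3.0
```

Request:
{"fn": "jog_arm", "kwargs": {"motion": [{"fingers":5,"translation":[0,0,-2],"angular":[0,0,0]},{"fingers":5,"translation":[0,0,-5],"angular":[0,0,0]},{"fingers":5,"translation":[0,0,-9],"angular":[0,0,0]},{"fingers":5,"translation":[0,0,-10],"angular":[0,0,0]}]}}

```text
time_s: 16.47
position: [0.6045, -0.3561, 0.1005]
tool_rot: [[0.975, 0.224, 0.007], [0.224, -0.975, -0.005], [0.006, 0.007, -1.0]]
force: [1.3, -0.8, 0.3]
finger_gap: 0.75
grasp_force: 68.5
```

```bash
python3 d.py 8.25 .6526 -.2004 .095
```

```text
16.47 pos [ 0.6045 -0.3561  0.1005] q [-0.68  0.46  1.6   0.    1.07  0.67] F [ 1.3 -0.8  0.3] gap 63.8 68.5
t [8.18, -14.1, 0.5] a [0.57, 0.03, -85.31] rows 12.0
```

Request:
{"fn": "jog_arm", "kwargs": {"motion": [{"fingers":5,"translation":[0.7,-1,0],"angular":[0,0,-7]},{"fingers":5,"translation":[1.3,-2.3,0],"angular":[0,0,-14]},{"fingers":5,"translation":[2,-3.5,0],"angular":[0,0,-21]},{"fingers":5,"translation":[2.7,-4.7,0],"angular":[0,0,-28]},{"fingers":5,"translation":[3.3,-5.8,0],"angular":[0,0,-35]},{"fingers":5,"translation":[4,-7,0],"angular":[0,0,-42]},{"fingers":5,"translation":[4.7,-8.2,0],"angular":[0,0,-49]},{"fingers":5,"translation":[5.3,-9.3,0],"angular":[0,0,-56]}]}}

```text
time_s: 17.13
position: [0.6324, -0.2505, 0.0929]
tool_rot: [[0.354, 0.935, -0.001], [0.935, -0.354, 0.001], [0.001, -0.002, -1.0]]
force: [-0.1, -1.0, -1.4]
finger_gap: 0.755
grasp_force: 68.5
```

```bash
python3 d.py 8.25 .6526 -.2004 .095
```

```text
17.13 pos [ 0.6324 -0.2505  0.0929] q [-0.53  0.43  1.66  0.    1.06 -0.17] F [-0.1 -1.  -1.4] gap 64.2 68.5
t [5.4, 0.12, -0.21] a [-0.09, -0.06, -28.96] rows 5.0
```

Request:
{"fn": "jog_arm", "kwargs": {"motion": [{"fingers":5,"translation":[1.2,0,0],"angular":[0,0,-7]},{"fingers":5,"translation":[2.6,0,0],"angular":[0,0,-14]},{"fingers":5,"translation":[3.9,0.1,0],"angular":[0,0,-21]},{"fingers":5,"translation":[5.4,0.1,0],"angular":[0,0,-27]},{"fingers":5,"translation":[5.4,0.1,0],"angular":[0,0,-29]},{"fingers":5,"translation":[5.4,0.1,0],"angular":[0,0,-29]},{"fingers":5,"translation":[5.4,0.1,0],"angular":[0,0,-29]},{"fingers":5,"translation":[5.4,0.1,0],"angular":[0,0,-29]}]}}

```text
time_s: 17.8
position: [0.6526, -0.2018, 0.0935]
tool_rot: [[-0.137, 0.991, -0.001], [0.991, 0.137, 0.001], [0.001, -0.001, -1.0]]
force: [0.3, -0.9, -1.7]
finger_gap: 0.75
grasp_force: 68.5
```

```bash
python3 d.py 8.25 .6526 -.2004 .06; python3 - <<'E'
from r import *
im=camera("top");r=cut_out("wide_lid","top");o=get_obs()
M2=pose(.6526,-.2004,np.radians(98.25),o["position"][2]+.0056)
if r:
    z=o["position"][2]+.0056
    print(r[0]["confidence"],fit("wide_lid",{"top":r[0]["region"].astype(np.float32)},[.6526,-.2004,np.radians(98.2)],z))
cv2.imwrite("pics/t3.png",cv2.resize(im[110:260,230:430],None,fx=3.5,fy=3.5,interpolation=3))
E
```

```text
17.8 pos [ 0.6526 -0.2018  0.0935] q [-0.45  0.44  1.65  0.    1.06 -0.59] F [ 0.3 -0.9 -1.7] gap 63.7 68.5
t [0.14, 0.02, 3.35] a [-0.05, -0.04, -0.39] rows 1.0
```

View pics/t3.png

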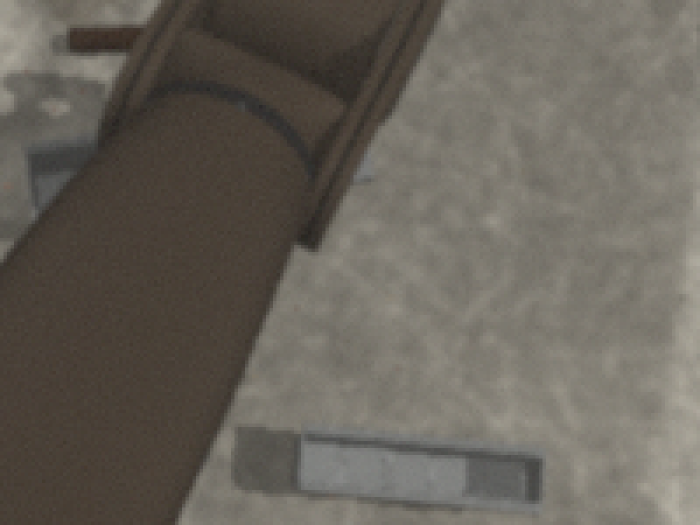

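Request:
{"fn": "jog_arm", "kwargs": {"motion": [{"fingers":5,"translation":[0.1,0,1.2],"angular":[0,0,-0.3]},{"fingers":5,"translation":[0.1,0,2.2],"angular":[0,0,-0.3]},{"fingers":5,"translation":[0.1,0,3],"angular":[0,0,-0.3]},{"fingers":5,"translation":[0.1,0,3.4],"angular":[0,0,-0.3]},{"fingers":5,"translation":[0.1,0,3.4],"angular":[0,0,-0.3]},{"fingers":5,"translation":[0.1,0,3.4],"angular":[0,0,-0.3]},{"fingers":5,"translation":[0.1,0,3.4],"angular":[0,0,-0.3]}]}}

```text
time_s: 18.48
position: [0.6532, -0.2007, 0.0603]
tool_rot: [[-0.143, 0.99, 0.0], [0.99, 0.143, 0.0], [0.0, 0.0, -1.0]]
force: [0.9, -0.4, -1.5]
finger_gap: 0.752
grasp_force: 68.5
```

```bash
python3 d.py 8.25 .6526 -.2004 .0555
```

```text
18.48 pos [ 0.6532 -0.2007  0.0603] q [-0.45  0.48  1.66  0.    1.   -0.59] F [ 0.9 -0.4 -1.5] gap 63.9 68.5
t [0.04, -0.05, 0.48] a [0.02, -0.0, -0.01] rows 1.0
```

Request:
{"fn": "jog_arm", "kwargs": {"motion": [{"fingers":5,"translation":[0,-0.05,0.2],"angular":[0,0,0]},{"fingers":5,"translation":[0,-0.05,0.4],"angular":[0,0,0]},{"fingers":5,"translation":[0,-0.05,0.4],"angular":[0,0,0]},{"fingers":5,"translation":[0,-0.05,0.4],"angular":[0,0,0]}]}}

```text
time_s: 18.82
position: [0.6523, -0.2006, 0.056]
tool_rot: [[-0.143, 0.99, -0.0], [0.99, 0.143, 0.0], [0.0, -0.0, -1.0]]
force: [-0.4, 0.2, -1.6]
finger_gap: 0.753
grasp_force: 68.5
```

Request:
{"fn": "jog_arm", "kwargs": {"motion": [{"fingers":5,"translation":[0,0,0.1],"angular":[0,0,0]},{"fingers":5,"translation":[0,0,0.15],"angular":[0,0,0]},{"fingers":5,"translation":[0,0,0.15],"angular":[0,0,0]}]}}

```text
time_s: 19.07
position: [0.6526, -0.2007, 0.055]
tool_rot: [[-0.143, 0.99, 0.0], [0.99, 0.143, 0.0], [0.0, 0.0, -1.0]]
force: [-0.7, -0.6, 0.0]
finger_gap: 0.752
grasp_force: 68.7
```

```bash
python3 d.py 8.25 .6526 -.2004 .0563
```

```text
19.07 pos [ 0.6526 -0.2007  0.055 ] q [-0.45  0.48  1.66  0.    1.   -0.59] F [-0.7 -0.6  0. ] gap 63.9 68.7
t [0.03, 0.0, -0.13] a [0.02, -0.02, -0.01] rows 1.0
```

Request:
{"fn": "jog_arm", "kwargs": {"motion": [{"fingers":5,"translation":[0,0,-0.1],"angular":[0,0,0]},{"fingers":5,"translation":[0.5,0,-0.1],"angular":[0,0,0]},{"fingers":5,"translation":[1.0,0,-0.1],"angular":[0,0,0]},{"fingers":5,"translation":[1.5,0,-0.1],"angular":[0,0,0]},{"fingers":5,"translation":[2,0,-0.1],"angular":[0,0,0]},{"fingers":5,"translation":[2,0,-0.1],"angular":[0,0,0]}]}}

```text
time_s: 19.57
position: [0.6492, -0.1793, 0.0553]
tool_rot: [[-0.144, 0.99, -0.001], [0.99, 0.144, 0.001], [0.001, -0.001, -1.0]]
force: [-0.1, 0.9, -0.8]
finger_gap: 0.759
grasp_force: 68.5
```

```bash
python3 d.py 8.25 .6382 -.0994 .0562
```

```text
19.57 pos [ 0.6492 -0.1793  0.0553] q [-0.42  0.47  1.69  0.    0.99 -0.57] F [-0.1  0.9 -0.8] gap 64.5 68.5
t [8.07, 0.07, -0.08] a [-0.04, -0.07, 0.05] rows 2.0
```

Request:
{"fn": "jog_arm", "kwargs": {"motion": [{"fingers":5,"translation":[0.8,0,-0.05],"angular":[0,0,0]},{"fingers":5,"translation":[2,0.05,-0.05],"angular":[0,0,0]},{"fingers":5,"translation":[3.5,0.05,-0.05],"angular":[0,0,0]},{"fingers":5,"translation":[5,0.05,-0.05],"angular":[0,0,0]},{"fingers":5,"translation":[6,0.05,-0.05],"angular":[0,0,0]},{"fingers":5,"translation":[6.6,0.05,-0.05],"angular":[0,0,0]},{"fingers":5,"translation":[6.6,0.05,-0.05],"angular":[0,0,0]},{"fingers":5,"translation":[6.6,0.05,-0.05],"angular":[0,0,0]}]}}

```text
time_s: 20.23
position: [0.6406, -0.115, 0.0562]
tool_rot: [[-0.144, 0.99, -0.0], [0.99, 0.144, 0.0], [0.0, -0.0, -1.0]]
force: [-0.7, 0.2, -1.5]
finger_gap: 0.752
grasp_force: 68.5
```

```bash
python3 d.py 8.25 .6382 -.0994 .0560
```

```text
20.23 pos [ 0.6406 -0.115   0.0562] q [-0.33  0.42  1.75  0.    0.97 -0.48] F [-0.7  0.2 -1.5] gap 63.9 68.5
t [1.58, -0.01, 0.02] a [-0.0, -0.0, 0.05] rows 1.0
```

Request:
{"fn": "jog_arm", "kwargs": {"motion": [{"fingers":5,"translation":[0.5,0,0],"angular":[0,0,0]},{"fingers":5,"translation":[1.0,0,0],"angular":[0,0,0]},{"fingers":5,"translation":[1.2,0,0],"angular":[0,0,0]},{"fingers":5,"translation":[1.4,0,0],"angular":[0,0,0]},{"fingers":5,"translation":[1.4,0,0],"angular":[0,0,0]}]}}

```text
time_s: 20.65
position: [0.6384, -0.1013, 0.056]
tool_rot: [[-0.143, 0.99, -0.001], [0.99, 0.143, 0.001], [0.001, -0.0, -1.0]]
force: [-1.5, 0.8, -0.7]
finger_gap: 0.754
grasp_force: 68.5
```

Request:
{"fn": "jog_arm", "kwargs": {"motion": [{"fingers":5,"translation":[0.2,0,0],"angular":[0,0,0]},{"fingers":5,"translation":[0.4,0,0],"angular":[0,0,0]}]}}

```text
time_s: 20.82
position: [0.6381, -0.098, 0.0561]
tool_rot: [[-0.143, 0.99, 0.0], [0.99, 0.143, -0.0], [-0.0, 0.0, -1.0]]
force: [-0.7, -1.4, -1.0]
finger_gap: 0.75
grasp_force: 68.5
```

Request:
{"fn": "jog_arm", "kwargs": {"motion": [{"fingers":5,"translation":[0.2,0,0],"angular":[0,0,0]},{"fingers":5,"translation":[0.3,0,0],"angular":[0,0,0]}]}}

```text
time_s: 20.98
position: [0.6376, -0.0947, 0.0561]
tool_rot: [[-0.143, 0.99, 0.0], [0.99, 0.143, 0.0], [0.0, 0.0, -1.0]]
force: [-0.7, -0.9, -1.1]
finger_gap: 0.752
grasp_force: 68.5
```

```bash
python3 d.py 8.25 .6382 -.0994 .0560
```

```text
20.98 pos [ 0.6376 -0.0947  0.0561] q [-0.3   0.41  1.76  0.    0.97 -0.45] F [-0.7 -0.9 -1.1] gap 63.9 68.5
t [-0.48, -0.01, 0.01] a [0.01, -0.01, -0.01] rows 1.0
```

Request:
{"fn": "jog_arm", "kwargs": {"motion": [{"fingers":5,"translation":[0.2,0,0],"angular":[0,0,0]},{"fingers":5,"translation":[0.4,0,0],"angular":[0,0,0]},{"fingers":5,"translation":[0.6,0,0],"angular":[0,0,0]},{"fingers":5,"translation":[0.6,0,0.05],"angular":[0,0,0]}]}}

```text
time_s: 21.32
position: [0.6368, -0.0882, 0.0558]
tool_rot: [[-0.144, 0.99, 0.0], [0.99, 0.144, 0.001], [0.001, 0.0, -1.0]]
force: [0.7, 0.3, -0.7]
finger_gap: 0.752
grasp_force: 68.5
```

Request:
{"fn": "jog_arm", "kwargs": {"motion": [{"fingers":8.4,"translation":[0,0,0],"angular":[0,0,0]},{"fingers":8.4,"translation":[0,0,0],"angular":[0,0,0]},{"fingers":8.4,"translation":[0,0,0],"angular":[0,0,0]},{"fingers":8.4,"translation":[0,0,-3],"angular":[0,0,0]},{"fingers":8.4,"translation":[0,0,-7],"angular":[0,0,0]},{"fingers":8.4,"translation":[-4,0,-10],"angular":[0,0,0]},{"fingers":8.4,"translation":[-7,0,-11],"angular":[0,0,0]},{"fingers":8.4,"translation":[-11,0,-11],"angular":[0,0,0]}]}}

```text
time_s: 21.98
position: [0.6556, -0.1988, 0.1724]
tool_rot: [[-0.146, 0.989, 0.01], [0.989, 0.146, -0.004], [-0.005, 0.009, -1.0]]
force: [1.2, -0.6, 0.8]
finger_gap: 0.98
grasp_force: 0.0
```

```bash
python3 d.py 85.4 .4525 -.30 .12; python3 d.py -4.6 .4525 -.30 .12
```

```text
21.98 pos [ 0.6556 -0.1988  0.1724] q [-0.44  0.35  1.61  0.    1.17 -0.59] F [ 1.2 -0.6  0.8] gap 83.3 0.0
t [-7.03, -21.61, 5.09] a [0.24, 0.59, -77.02] rows 11.0
21.98 pos [ 0.6556 -0.1988  0.1724] q [-0.44  0.35  1.61  0.    1.17 -0.59] F [ 1.2 -0.6  0.8] gap 83.3 0.0
t [-7.03, -21.61, 5.09] a [0.54, 0.23, 12.98] rows 6.0
```

Request:
{"fn": "jog_arm", "kwargs": {"motion": [{"fingers":8,"translation":[-1.2,-3.6,0.8],"angular":[0,0,3]},{"fingers":8,"translation":[-2.4,-7.2,1.6],"angular":[0,0,6]},{"fingers":8,"translation":[-3.6,-10.8,2.4],"angular":[0,0,9]},{"fingers":8,"translation":[-4.8,-14.4,3.5],"angular":[0,0,13]},{"fingers":8,"translation":[-6,-18,5],"angular":[0,0,13]},{"fingers":8,"translation":[-7,-21.6,6],"angular":[0,0,13]},{"fingers":8,"translation":[-7,-21.6,7],"angular":[0,0,13]},{"fingers":8,"translation":[-7,-21.6,7],"angular":[0,0,13]}]}}

```text
time_s: 22.65
position: [0.4463, -0.2975, 0.0935]
tool_rot: [[0.087, 0.996, -0.003], [0.996, -0.087, 0.003], [0.003, -0.003, -1.0]]
force: [0.5, 0.1, -0.4]
finger_gap: 0.935
grasp_force: 0.0
```

```bash
python3 d.py -4.6 .4525 -.30 .025; python3 - <<'E'
from r import *
im=camera("top");camera("side")
for n,z in(("wide_lid",.061),("wide_tin",0)):
    r=cut_out(n,"top")
    if r: print(n,r[0]["confidence"],r[0]["position"],fit(n,{"top":r[0]["region"].astype(np.float32)},[.6365,-.088,np.radians(98.2)],z))
cv2.imwrite("pics/t4.png",cv2.resize(im[130:210,210:310],None,fx=6,fy=6,interpolation=3))
E
```

```text
22.65 pos [ 0.4463 -0.2975  0.0935] q [-0.78  0.14  2.02  0.    0.98 -0.69] F [ 0.5  0.1 -0.4] gap 79.5 0.0
t [-0.21, 0.66, 6.85] a [-0.17, -0.18, -0.36] rows 2.0
wide_lid 0.36 [315.7, 237.2] (array([ 1.1605    , -0.056     , -0.20608667]), np.float64(1.0))
wide_tin 0.21 [255.9, 232.4] (array([ 0.48932878, -0.09717597,  2.86287449]), np.float64(0.40866369009017944))
```

View pics/t4.png

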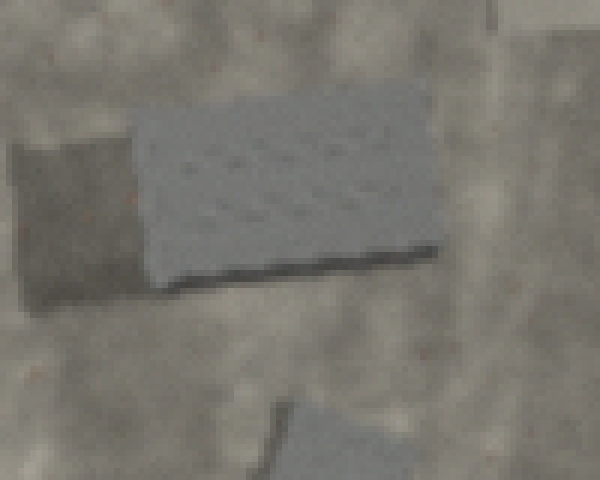

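Request:
{"fn": "jog_arm", "kwargs": {"motion": [{"fingers":8,"translation":[-0.2,0.5,1.5],"angular":[-0.1,-0.1,-0.3]},{"fingers":8,"translation":[-0.2,0.6,4],"angular":[-0.1,-0.1,-0.3]},{"fingers":8,"translation":[-0.2,0.6,6],"angular":[-0.1,-0.1,-0.3]},{"fingers":6,"translation":[-0.2,0.6,6.8],"angular":[-0.1,-0.1,-0.3]},{"fingers":2,"translation":[-0.2,0.6,6.8],"angular":[-0.1,-0.1,-0.3]},{"fingers":2,"translation":[-0.2,0.6,6.8],"angular":[-0.1,-0.1,-0.3]},{"fingers":2,"translation":[-0.2,0.6,6.8],"angular":[-0.1,-0.1,-0.3]},{"fingers":2,"translation":[-0.2,0.6,6.8],"angular":[-0.1,-0.1,-0.3]}]}}

```text
time_s: 23.52
position: [0.4555, -0.3008, 0.0288]
tool_rot: [[0.077, 0.997, 0.003], [0.997, -0.077, -0.003], [-0.003, 0.004, -1.0]]
force: [0.3, -0.3, -1.5]
finger_gap: 0.47
grasp_force: 60.6
```

Request:
{"fn": "jog_arm", "kwargs": {"motion": [{"fingers":2,"translation":[0,0,0],"angular":[0,0,0]},{"fingers":2,"translation":[0,0,0],"angular":[0,0,0]},{"fingers":2,"translation":[0,0,0],"angular":[0,0,0]}]}}

```text
time_s: 23.77
position: [0.4554, -0.3009, 0.0287]
tool_rot: [[0.078, 0.997, 0.004], [0.997, -0.078, -0.003], [-0.003, 0.004, -1.0]]
force: [0.7, 1.0, 2.1]
finger_gap: 0.473
grasp_force: 60.9
```

```bash
python3 - <<'E'
from r import *
st();o=get_obs();y=o["tool_rot"][:,1];print(o["tool_rot"].round(4).tolist(),np.degrees(np.arctan2(y[1],y[0])))
save("nt",[*o["position"][:2],np.degrees(np.arctan2(y[1],y[0]))])
E
```

```text
23.77 pos [ 0.4554 -0.3009  0.0287] q [-0.77  0.26  2.02  0.    0.85 -0.69] F [0.7 1.  2.1] gap 40.2 60.9
[[0.0779, 0.997, 0.0036], [0.997, -0.0779, -0.0029], [-0.0026, 0.0038, -1.0]] -4.468529443917293
```

Request:
{"fn": "jog_arm", "kwargs": {"motion": [{"fingers":8,"translation":[0,0,0],"angular":[0,0,0]},{"fingers":8,"translation":[0,0,0],"angular":[0,0,0]},{"fingers":8,"translation":[0,0,0],"angular":[0,0,0]},{"fingers":8,"translation":[0,0,-3],"angular":[0,0,0]},{"fingers":8,"translation":[0,0,-7],"angular":[0,0,0]},{"fingers":8,"translation":[0,0,-9],"angular":[0,0,-7]},{"fingers":8,"translation":[2,0,-9],"angular":[0,0,-14]},{"fingers":8,"translation":[5,0,-9],"angular":[0,0,-21]}]}}

```text
time_s: 24.43
position: [0.4596, -0.2529, 0.1203]
tool_rot: [[-0.287, 0.958, 0.006], [0.958, 0.287, -0.006], [-0.008, 0.004, -1.0]]
force: [0.5, 0.5, -0.6]
finger_gap: 0.935
grasp_force: 0.0
```

```bash
python3 d.py 68.5 .4807 -.0884 .06
```

```text
24.43 pos [ 0.4596 -0.2529  0.1203] q [-0.7   0.07  2.04 -0.    1.02 -0.99] F [ 0.5  0.5 -0.6] gap 79.5 0.0
t [15.2, 6.72, 5.95] a [0.02, 0.51, -51.8] rows 8.0
```

Request:
{"fn": "jog_arm", "kwargs": {"motion": [{"fingers":8,"translation":[2,0.8,0.8],"angular":[0,0,-7]},{"fingers":8,"translation":[4,1.7,1.6],"angular":[0,0,-14]},{"fingers":8,"translation":[6,2.6,2.4],"angular":[0,0.1,-21]},{"fingers":8,"translation":[8,3.5,3.2],"angular":[0,0.2,-28]},{"fingers":8,"translation":[10,4.4,4],"angular":[0,0.3,-35]},{"fingers":8,"translation":[12,5.3,5],"angular":[0,0.4,-42]},{"fingers":8,"translation":[14,6.2,6],"angular":[0,0.5,-49]},{"fingers":8,"translation":[15.2,6.7,6],"angular":[0,0.5,-51.8]}]}}

```text
time_s: 25.1
position: [0.4776, -0.0833, 0.055]
tool_rot: [[-0.932, 0.364, -0.009], [0.364, 0.932, 0.007], [0.01, 0.003, -1.0]]
force: [-0.6, 0.1, -0.1]
finger_gap: 0.934
grasp_force: 0.0
```

Request:
{"fn": "jog_arm", "kwargs": {"motion": [{"fingers":8,"translation":[0,0,0],"angular":[0,0,0]},{"fingers":8,"translation":[0,0,0],"angular":[0,0,0]},{"fingers":8,"translation":[0,0,0],"angular":[0,0,0]}]}}

```text
time_s: 25.35
position: [0.4797, -0.0863, 0.0577]
tool_rot: [[-0.929, 0.37, -0.003], [0.37, 0.929, 0.004], [0.005, 0.002, -1.0]]
force: [0.2, 0.5, 0.2]
finger_gap: 0.938
grasp_force: 0.0
```

```bash
python3 d.py 68.5 .4807 -.0884 .0
```

```text
25.35 pos [ 0.4797 -0.0863  0.0577] q [-0.39  0.1   2.15  0.    0.9  -1.58] F [0.2 0.5 0.2] gap 79.7 0.0
t [-0.2, -0.17, 5.76] a [0.14, -0.27, -0.23] rows 2.0
```

Request:
{"fn": "jog_arm", "kwargs": {"motion": [{"fingers":7.5,"translation":[-0.2,-0.1,2],"angular":[0.1,-0.3,-0.2]},{"fingers":7.5,"translation":[-0.2,-0.1,4],"angular":[0.1,-0.3,-0.2]},{"fingers":7.5,"translation":[-0.2,-0.1,5],"angular":[0.1,-0.3,-0.2]},{"fingers":7.5,"translation":[-0.2,-0.1,5.5],"angular":[0.1,-0.3,-0.2]},{"fingers":7.5,"translation":[-0.2,-0.1,5.8],"angular":[0.1,-0.3,-0.2]},{"fingers":7.5,"translation":[-0.2,-0.1,5.8],"angular":[0.1,-0.3,-0.2]},{"fingers":7.5,"translation":[-0.2,-0.1,5.8],"angular":[0.1,-0.3,-0.2]}]}}

```text
time_s: 25.93
position: [0.4812, -0.0875, -0.0001]
tool_rot: [[-0.931, 0.366, 0.001], [0.366, 0.931, 0.001], [-0.001, 0.001, -1.0]]
force: [-0.2, 0.3, -0.4]
finger_gap: 0.879
grasp_force: 0.0
```

```bash
python3 d.py 68.5 .4807 -.0884 -.0025
```

```text
25.93 pos [ 4.812e-01 -8.750e-02 -1.000e-04] q [-0.39  0.21  2.16  0.    0.77 -1.59] F [-0.2  0.3 -0.4] gap 74.7 0.0
t [0.01, -0.1, 0.24] a [0.06, 0.04, 0.02] rows 1.0
```

Request:
{"fn": "jog_arm", "kwargs": {"motion": [{"fingers":7.5,"translation":[0,-0.1,0.2],"angular":[0,0,0]},{"fingers":3,"translation":[0,-0.1,0.2],"angular":[0,0,0]},{"fingers":3,"translation":[0,-0.1,0.2],"angular":[0,0,0]},{"fingers":3,"translation":[0,-0.1,0.2],"angular":[0,0,0]},{"fingers":3,"translation":[0,-0.1,0.2],"angular":[0,0,0]},{"fingers":3,"translation":[0,-0.1,0.2],"angular":[0,0,0]}]}}

```text
time_s: 26.43
position: [0.481, -0.0883, -0.0019]
tool_rot: [[-0.931, 0.366, 0.002], [0.366, 0.931, 0.0], [-0.001, 0.001, -1.0]]
force: [-0.5, 0.7, 5.5]
finger_gap: 0.565
grasp_force: 62.8
```

```bash
python3 d.py 68.5 .4807 -.0884 .08; python3 -c "
from r import *
print(tool().round(4).tolist())"
```

```text
26.43 pos [ 0.481  -0.0883 -0.0019] q [-0.39  0.22  2.16  0.    0.77 -1.59] F [-0.5  0.7  5.5] gap 48.0 62.8
t [0.02, -0.01, -8.19] a [0.06, 0.07, 0.05] rows 2.0
[[-0.9307, 0.3657, 0.0016, 0.481], [0.3657, 0.9307, 0.0004, -0.0883], [-0.0013, 0.001, -1.0, -0.0019], [0.0, 0.0, 0.0, 1.0]]
```

Request:
{"fn": "jog_arm", "kwargs": {"motion": [{"fingers":3,"translation":[0,0,-2],"angular":[0,0,0]},{"fingers":3,"translation":[0,0,-5],"angular":[0,0,0]},{"fingers":3,"translation":[0,0,-7.5],"angular":[0,0,0]},{"fingers":3,"translation":[0,0,-8],"angular":[0,0,7]},{"fingers":3,"translation":[0,0,-8],"angular":[0,0,14]},{"fingers":3,"translation":[0,0,-8],"angular":[0,0,21]},{"fingers":3,"translation":[0,0,-8],"angular":[0,0,28]},{"fingers":3,"translation":[0,0,-8],"angular":[0,0,35]}]}}

```text
time_s: 27.1
position: [0.4795, -0.0877, 0.0765]
tool_rot: [[-0.547, 0.837, -0.001], [0.837, 0.548, 0.002], [0.002, -0.0, -1.0]]
force: [-0.1, 0.1, -1.9]
finger_gap: 0.564
grasp_force: 62.5
```

```bash
python3 d.py -4.47 .4669 -.1544 .08
```

```text
27.1 pos [ 0.4795 -0.0877  0.0765] q [-0.39  0.07  2.14  0.    0.94 -0.97] F [-0.1  0.1 -1.9] gap 47.9 62.5
t [-4.9, -4.7, -0.36] a [-0.05, -0.12, 37.67] rows 6.0
```

Request:
{"fn": "jog_arm", "kwargs": {"motion": [{"fingers":3,"translation":[-1,-0.9,0],"angular":[0,0,7]},{"fingers":3,"translation":[-2,-1.9,0],"angular":[0,0,14]},{"fingers":3,"translation":[-3,-2.9,0],"angular":[0,0,21]},{"fingers":3,"translation":[-4,-3.9,0],"angular":[0,0,28]},{"fingers":3,"translation":[-4.9,-4.7,0],"angular":[0,0,34]},{"fingers":3,"translation":[-4.9,-4.7,0],"angular":[0,0,37.7]},{"fingers":3,"translation":[-4.9,-4.7,0],"angular":[0,0,37.7]},{"fingers":3,"translation":[-4.9,-4.7,0],"angular":[0,0,37.7]}]}}

```text
time_s: 27.77
position: [0.4675, -0.1545, 0.0764]
tool_rot: [[0.071, 0.997, -0.001], [0.997, -0.071, 0.002], [0.002, -0.001, -1.0]]
force: [-0.7, 0.3, -1.4]
finger_gap: 0.563
grasp_force: 62.5
```

Request:
{"fn": "jog_arm", "kwargs": {"motion": [{"fingers":3,"translation":[0,0,0],"angular":[0,0,0]},{"fingers":3,"translation":[0,0,0],"angular":[0,0,0]}]}}

```text
time_s: 27.93
position: [0.4679, -0.1544, 0.0768]
tool_rot: [[0.071, 0.997, -0.001], [0.997, -0.071, 0.002], [0.002, -0.001, -1.0]]
force: [0.3, 0.0, -2.1]
finger_gap: 0.564
grasp_force: 62.5
```

```bash
python3 d.py -4.47 .4669 -.1544 .047; python3 - <<'E'
from r import *
camera("top");camera("side")
for c in("top","side"):
  for n,p,z in(("narrow_tin",[.4555,-.300,np.radians(85.5)],0),("narrow_lid",[.4669,-.154,np.radians(-94.5)],.081),("wide_lid",[.6365,-.088,np.radians(98.2)],.061)):
    r=cut_out(n,c)
    if r and r[0]["confidence"]>.4: print(c,n,r[0]["confidence"],r[0]["position"].round(0) if hasattr(r[0]["position"],"round") else r[0]["position"],fit(n,{c:r[0]["region"].astype(np.float32)},p,z))
E
```

```text
27.93 pos [ 0.4679 -0.1544  0.0768] q [-0.53  0.08  2.13  0.    0.94 -0.46] F [ 0.3  0.  -2.1] gap 47.9 62.5
t [-0.01, -0.1, 2.98] a [-0.04, -0.09, 0.4] rows 1.0
top narrow_tin 0.94 [349.6, 241.8] (array([ 0.45291941, -0.2998908 ,  1.48619901]), np.float64(0.1901172548532486))
top narrow_lid 0.43 [317.5, 246.5] (array([ 0.48436003, -0.16938235, -1.99296358]), np.float64(96.61458587646484))
top wide_lid 0.59 [351.2, 243.9] (array([ 1.1605    , -0.056     , -0.20608667]), np.float64(1.0))
side narrow_lid 0.71 [295.0, 186.6] (array([ 0.46964568, -0.15708523, -1.64680217]), np.float64(0.10511782020330429))
side wide_lid 0.75 [227.9, 199.9] (array([ 0.64056902, -0.09861799,  1.67104087]), np.float64(0.3140048086643219))
```

Request:
{"fn": "jog_arm", "kwargs": {"motion": [{"fingers":3,"translation":[0,-0.1,1],"angular":[0,-0.1,0.4]},{"fingers":3,"translation":[0,-0.1,2],"angular":[0,-0.1,0.4]},{"fingers":3,"translation":[0,-0.1,2.7],"angular":[0,-0.1,0.4]},{"fingers":3,"translation":[0,-0.1,3.0],"angular":[0,-0.1,0.4]},{"fingers":3,"translation":[0,-0.1,3.0],"angular":[0,-0.1,0.4]},{"fingers":3,"translation":[0,-0.1,3.0],"angular":[0,-0.1,0.4]},{"fingers":3,"translation":[0,-0.1,3.0],"angular":[0,-0.1,0.4]}]}}

```text
time_s: 28.92
position: [0.4674, -0.1549, 0.0473]
tool_rot: [[0.079, 0.997, 0.0], [0.997, -0.079, -0.001], [-0.001, 0.0, -1.0]]
force: [0.1, 0.1, -0.9]
finger_gap: 0.565
grasp_force: 62.5
```

```bash
python3 d.py -4.47 .4669 -.1544 .0425
```

```text
28.92 pos [ 0.4674 -0.1549  0.0473] q [-0.53  0.13  2.14 -0.    0.87 -0.45] F [ 0.1  0.1 -0.9] gap 48.0 62.5
t [0.05, -0.05, 0.48] a [0.02, 0.04, -0.09] rows 1.0
```

Request:
{"fn": "jog_arm", "kwargs": {"motion": [{"fingers":3,"translation":[0,-0.05,0.2],"angular":[0,0,0]},{"fingers":3,"translation":[0,-0.05,0.4],"angular":[0,0,0]},{"fingers":3,"translation":[0,-0.05,0.45],"angular":[0,0,0]},{"fingers":3,"translation":[0,-0.05,0.45],"angular":[0,0,0]}]}}

```text
time_s: 29.25
position: [0.4665, -0.1546, 0.0425]
tool_rot: [[0.079, 0.997, -0.0], [0.997, -0.079, -0.0], [-0.0, -0.0, -1.0]]
force: [0.1, 0.9, -1.1]
finger_gap: 0.561
grasp_force: 62.5
```

Request:
{"fn": "jog_arm", "kwargs": {"motion": [{"fingers":3,"translation":[0,0,0.1],"angular":[0,0,0]},{"fingers":3,"translation":[0,0,0.15],"angular":[0,0,0]},{"fingers":3,"translation":[0,0,0.15],"angular":[0,0,0]}]}}

```text
time_s: 29.5
position: [0.4666, -0.1547, 0.0411]
tool_rot: [[0.079, 0.997, -0.0], [0.997, -0.079, -0.001], [-0.001, -0.0, -1.0]]
force: [0.2, 0.3, -1.0]
finger_gap: 0.568
grasp_force: 62.5
```

Request:
{"fn": "jog_arm", "kwargs": {"motion": [{"fingers":3,"translation":[0,0,0.05],"angular":[0,0,0]},{"fingers":3,"translation":[0,0,0.05],"angular":[0,0,0]}]}}

```text
time_s: 29.67
position: [0.4667, -0.1548, 0.0407]
tool_rot: [[0.079, 0.997, -0.0], [0.997, -0.079, -0.001], [-0.001, -0.0, -1.0]]
force: [-0.1, 0.9, 0.2]
finger_gap: 0.567
grasp_force: 62.6
```

Request:
{"fn": "jog_arm", "kwargs": {"motion": [{"fingers":3,"translation":[0,0,-0.1],"angular":[0,0,0]},{"fingers":3,"translation":[-0.5,0,-0.1],"angular":[0,0,0]},{"fingers":3,"translation":[-1.0,0,-0.1],"angular":[0,0,0]},{"fingers":3,"translation":[-1.5,0,-0.1],"angular":[0,0,0]},{"fingers":3,"translation":[-2,0,-0.1],"angular":[0,0,0]},{"fingers":3,"translation":[-2.5,0,-0.1],"angular":[0,0,0]},{"fingers":3,"translation":[-2.5,0,-0.1],"angular":[0,0,0]}]}}

```text
time_s: 30.25
position: [0.4646, -0.1808, 0.0417]
tool_rot: [[0.08, 0.997, 0.0], [0.997, -0.08, -0.001], [-0.001, 0.0, -1.0]]
force: [0.3, -0.2, -2.1]
finger_gap: 0.562
grasp_force: 62.5
```

```bash
python3 d.py -4.47 .4555 -.300 .0418
```

```text
30.25 pos [ 0.4646 -0.1808  0.0417] q [-0.57  0.15  2.13 -0.    0.86 -0.49] F [ 0.3 -0.2 -2.1] gap 47.7 62.5
t [-11.95, 0.05, 0.01] a [0.01, 0.07, -0.14] rows 3.0
```

Request:
{"fn": "jog_arm", "kwargs": {"motion": [{"fingers":3,"translation":[-1,0,0],"angular":[0,0,0]},{"fingers":3,"translation":[-2.3,0,0],"angular":[0,0,-0.1]},{"fingers":3,"translation":[-4,0,0],"angular":[0,0,-0.1]},{"fingers":3,"translation":[-6,0,0],"angular":[0,0,-0.1]},{"fingers":3,"translation":[-8,0,0],"angular":[0,0,-0.1]},{"fingers":3,"translation":[-9.3,0,0],"angular":[0,0,-0.1]},{"fingers":3,"translation":[-10,0,0],"angular":[0,0,-0.1]},{"fingers":3,"translation":[-10,0,0],"angular":[0,0,-0.1]}]}}

```text
time_s: 30.92
position: [0.4567, -0.2815, 0.042]
tool_rot: [[0.079, 0.997, 0.001], [0.997, -0.079, -0.002], [-0.002, 0.001, -1.0]]
force: [-1.8, -0.2, -0.2]
finger_gap: 0.568
grasp_force: 62.5
```

```bash
python3 d.py -4.47 .4555 -.300 .0418
```

```text
30.92 pos [ 0.4567 -0.2815  0.042 ] q [-0.74  0.22  2.04 -0.    0.88 -0.66] F [-1.8 -0.2 -0.2] gap 48.3 62.5
t [-1.86, 0.03, 0.02] a [0.04, 0.11, -0.09] rows 1.0
```

Request:
{"fn": "jog_arm", "kwargs": {"motion": [{"fingers":3,"translation":[-0.5,0,0],"angular":[0,0,0]},{"fingers":3,"translation":[-1.0,0,0],"angular":[0,0,0]},{"fingers":3,"translation":[-1.4,0,0],"angular":[0,0,0]},{"fingers":3,"translation":[-1.7,0,0],"angular":[0,0,0]},{"fingers":3,"translation":[-1.7,0,0],"angular":[0,0,0]}]}}

```text
time_s: 31.33
position: [0.4555, -0.2967, 0.0418]
tool_rot: [[0.077, 0.997, 0.0], [0.997, -0.077, -0.001], [-0.001, 0.0, -1.0]]
force: [-0.1, -2.1, -2.0]
finger_gap: 0.564
grasp_force: 62.5
```

Request:
{"fn": "jog_arm", "kwargs": {"motion": [{"fingers":3,"translation":[-0.2,0,0],"angular":[0,0,0]},{"fingers":3,"translation":[-0.4,0,0],"angular":[0,0,0]}]}}

```text
time_s: 31.5
position: [0.4551, -0.3001, 0.0417]
tool_rot: [[0.077, 0.997, -0.0], [0.997, -0.077, -0.0], [-0.0, -0.0, -1.0]]
force: [-0.9, 1.5, -1.6]
finger_gap: 0.567
grasp_force: 62.5
```

Request:
{"fn": "jog_arm", "kwargs": {"motion": [{"fingers":3,"translation":[-0.2,0,0],"angular":[0,0,0]},{"fingers":3,"translation":[-0.4,0,0],"angular":[0,0,0]}]}}

```text
time_s: 31.67
position: [0.4547, -0.3041, 0.0416]
tool_rot: [[0.078, 0.997, -0.0], [0.997, -0.078, -0.0], [-0.0, -0.0, -1.0]]
force: [-0.0, 0.7, -1.0]
finger_gap: 0.564
grasp_force: 62.5
```

Request:
{"fn": "jog_arm", "kwargs": {"motion": [{"fingers":3,"translation":[-0.2,0,0],"angular":[0,0,0]},{"fingers":3,"translation":[-0.4,0,0],"angular":[0,0,0]}]}}

```text
time_s: 31.83
position: [0.4545, -0.3083, 0.0417]
tool_rot: [[0.078, 0.997, 0.0], [0.997, -0.078, -0.0], [-0.0, 0.0, -1.0]]
force: [0.4, 2.0, -1.3]
finger_gap: 0.564
grasp_force: 62.5
```

```bash
python3 d.py -4.47 .4555 -.300 .0418
```

```text
31.83 pos [ 0.4545 -0.3083  0.0417] q [-0.78  0.25  2.01 -0.    0.88 -0.7 ] F [ 0.4  2.  -1.3] gap 47.9 62.5
t [0.83, 0.04, -0.01] a [0.01, 0.02, 0.01] rows 1.0
```

Request:
{"fn": "jog_arm", "kwargs": {"motion": [{"fingers":3,"translation":[0,0,0.05],"angular":[0,0,0]},{"fingers":7.5,"translation":[0,0,0.05],"angular":[0,0,0]},{"fingers":7.5,"translation":[0,0,0.05],"angular":[0,0,0]},{"fingers":7.5,"translation":[0,0,0.05],"angular":[0,0,0]},{"fingers":7.5,"translation":[0,0,-3],"angular":[0,0,0]},{"fingers":7.5,"translation":[0,0,-7],"angular":[0,0,0]},{"fingers":7.5,"translation":[0,0,-11],"angular":[0,0,0]},{"fingers":7.5,"translation":[-3,-1,-14],"angular":[0,0,0]}]}}

```text
time_s: 32.5
position: [0.4447, -0.3339, 0.1842]
tool_rot: [[0.073, 0.997, 0.003], [0.997, -0.073, -0.002], [-0.001, 0.003, -1.0]]
force: [1.2, -0.3, 0.2]
finger_gap: 0.881
grasp_force: 0.0
```

Request:
{"fn": "jog_arm", "kwargs": {"motion": [{"fingers":7.5,"translation":[-22,-9,-6],"angular":[0,0,0]},{"fingers":7.5,"translation":[-22,-9,-6],"angular":[0,0,0]},{"fingers":7.5,"translation":[-22,-9,-6],"angular":[0,0,0]},{"fingers":7.5,"translation":[-22,-9,-6],"angular":[0,0,0]},{"fingers":7.5,"translation":[-22,-9,-6],"angular":[0,0,0]},{"fingers":7.5,"translation":[-22,-9,-6],"angular":[0,0,0]},{"fingers":7.5,"translation":[-22,-9,-6],"angular":[0,0,0]}]}}

```text
time_s: 33.08
position: [0.3326, -0.5547, 0.2435]
tool_rot: [[0.083, 0.997, 0.0], [0.996, -0.083, -0.008], [-0.008, 0.001, -1.0]]
force: [0.4, 0.1, 0.6]
finger_gap: 0.88
grasp_force: 0.0
```

```bash
python3 - <<'E'
from r import *
st()
im={}
for c in("top","side"): im[c]=np.mean([camera(c).astype(np.float32) for _ in range(4)],0)
w=[]
for n,p,z in(("wide_lid",[.6365,-.0882,np.radians(98.2)],.061),("narrow_lid",[.4545,-.3083,np.radians(-94.47)],.043)):
    r=cut_out(n,"top")
    if r: print(n,r[0]["confidence"],fit(n,{"top":r[0]["region"].astype(np.float32)},p,z))
    # rectified vertical slices at the lid plane
    T=pose(*p,z)
    X,Y=np.meshgrid(np.linspace(-.105,.105,420),np.linspace(.05,-.05,200))
    for c in im:
        P=np.c_[X.ravel(),Y.ravel(),np.full(X.size,.011)]@T[:3,:3].T+T[:3,3]
        v=cv2.remap(im[c],proj(P,c).astype(np.float32).reshape(*X.shape,2),None,cv2.INTER_CUBIC)
        w.append(cv2.normalize(v,None,0,255,cv2.NORM_MINMAX)[:, :400])
out=np.vstack([np.hstack(w[:2]),np.hstack(w[2:])])
cv2.imwrite("pics/end.png",out.astype(np.uint8))
cv2.imwrite("pics/endside.png",np.hstack([cv2.resize(im["side"][110:280,150:350],None,fx=3.4,fy=3.4,interpolation=3)]).clip(0,255).astype(np.uint8))
E
```

```text
33.08 pos [ 0.3326 -0.5547  0.2435] q [-1.19  0.21  1.64 -0.    1.28 -1.1 ] F [0.4 0.1 0.6] gap 74.8 0.0
wide_lid 0.55 (array([ 0.63779236, -0.08845967,  1.70776314]), np.float64(0.07853589206933975))
narrow_lid 0.56 (array([ 0.45498304, -0.30744941, -1.64814915]), np.float64(0.04175597056746483))
```

View pics/endside.png

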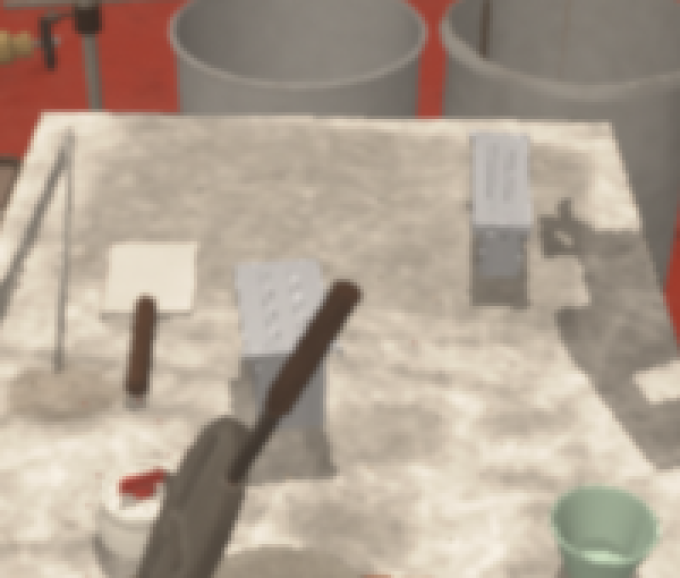

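```bash
python3 - <<'E'
from r import *
im=np.mean([camera("side").astype(np.float32) for _ in range(6)],0).mean(2)
# profiles down the end faces: sample z=0 plane points in front of the end along the tin axis; find brightness steps
for n,c,yaw,half,h,offs in(("narrow",(.4548,-.308),85.5,.078,.052,(-.008,0,.008)),("wide",(.637,-.0883),98.1,.056,.070,(.012,.017,.022))):
    u=np.array([np.cos(np.radians(yaw)),np.sin(np.radians(yaw))]);v=np.array([u[1],-u[0]])
    s=np.arange(-.03,.03,.0005); acc=0
    for o in offs:
        P=np.c_[np.array(c)+(half+s)[:,None]*u+o*v,np.zeros(len(s))]
        acc=acc+cv2.remap(im.astype(np.float32),proj(P,"side").astype(np.float32)[None],None,cv2.INTER_CUBIC)[0]
    acc/=len(offs);g=np.gradient(cv2.GaussianBlur(acc[None],(7,1),0)[0])
    k=np.argsort(-np.abs(g))[:1];print(n,"step at (mm beyond expected end)",[(round(s[i]*1000,1),round(g[i],2)) for i in k],acc[::8].round(0))
E
```

```text
narrow step at (mm beyond expected end) [(np.float64(-4.0), np.float32(-0.78))] [131. 131. 131. 131. 131. 130. 126. 120. 116. 115. 115. 114. 112. 111.
 111.]
wide step at (mm beyond expected end) [(np.float64(7.5), np.float32(2.2))] [ 88.  85.  78.  70.  64.  63.  69.  79.  92. 106. 123. 135. 138. 137.
 139.]
```

View pics/end.png

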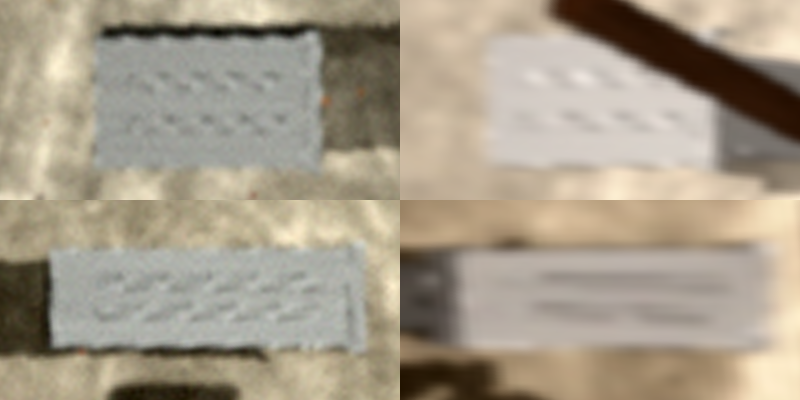

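```bash
python3 -c "
from rig import *
print(finish_job())"
```

```text
the job is handed in; nothing more can be done
None
```

The job is handed in at about 33 s. The wide tin is turned mouth up, and both lids are pushed on until they moved the tins against their stops. Both closed tins stand upright on the table, and the scraper, cup and timer were not touched. The camera check that the lids are home was clear for the narrow tin; for the wide tin, partly hidden by a pan handle, it was only indirect.

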